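# Change over the china painter's place: finished plate off, squared-up tile blanks in

## Robot

A 6-joint arm with a two-finger parallel gripper is mounted at the origin on the work surface. World frame = base frame: x ahead of the robot, y to its left, z up, the work surface at z = 0. Lengths are in m, angles in rad, forces in N, time in s.
With the tool pointing down it reaches from about 0.35 to 0.775 m from the base axis. Payload 7.3 kg.
Tool frame: the origin (TCP) lies between the finger pads; the fingertips stand 14 mm ahead of it and the grasp point (between the pads) lies 5 mm behind it; z points along the fingers, y is the line along which they close (so a half turn about z gives the same grasp; the last joint's range is limited). The gripper opens to 92 mm and grips with 3 to 60 N. Pads are 19 mm wide; open, the fingers measure 130 mm over their backs; the gripper's body (75 mm by 190 mm) begins 47 mm behind the grasp point.
Start: joints at [1.052, 0.342, 1.524, -0, 1.275, -0.146], TCP at [0.191, 0.489, 0.217] pointing down, gripper open.
Joint ranges: [-2.53, 2.53], [-0.77, 2.02], [0.04, 2.7], [-1, 4.14], [0.28, 2.66], [-3.11, 3.11]. Speed limits (rad/s): [2.57, 2.57, 3.14, 3.14, 3.14, 3.14].

## Interface

Orientations are given as [roll, pitch, yaw] about the fixed x, y, z axes, in that order (R = Rz(yaw) Ry(pitch) Rx(roll)).
In Python, from cell import robot, eyes gives the robot as it stands. The module is installed in compiled form; this text tells all that it offers.
- The arm moves only by the shell command python3 -m handwheel 'ROWS' [FORCE]. ROWS is JSON, one flat list of numbers, 5 for each row, row after row: the shift along the world's x, y, z in mm, then the turn about the world's z in rad, then the opening, from 0 (shut) to 1 (fully open). In form: [x, y, z, spin, jaw, x, y, z, spin, jaw, ...]. A call has 1 to 8 rows; each row shifts and turns the commanded pose from where the row before left it; what a row does not reach is not made up. A row lasts 1/10 s, in which the tool goes at most 50 mm and 8.59 degrees, less where a joint would pass 70% of its speed; a pose out of reach is approached as far as the arm can. A call with a gripper value outside its range is refused whole. The fingers move at their own pace and stop on an object; FORCE is the grip in N (left out, the last holds). Time passes only in rows, so rows that do not move let the fingers close. It gives the time, the measured TCP pose, the force, the opening and the grip force at its end, in the units of the state.
- robot.observe(): the state, without advancing time (a new reading comes with each control period).
- eyes.read_camera(name): name is "scene" or "top"; returns (picture, depth): 400x640x3 uint8, blue, green, red; 400x640 float32, m along the optical axis (not along the pixel's ray), 0 where there is no reading.
- eyes.calibration(name): a dict with "fx", "fy", "cx", "cy" (pixels), "dist_coeffs" ([k1, k2, p1, p2, k3] as OpenCV has them; the pictures are not rectified), "world_to_cam" (4x4, takes a point from world to camera coordinates). Camera axes: x right, y down, z forward; pixel columns grow to the right and rows downward; lengths in m; the calibration is good to about 2 mm. A picture is of the moment at which its call begins. calibration takes no time and is no camera call.
- robot.hand_in(): hands the job in; it is judged then, once.
The state is a dict: "time": time; "qpos": joint angles; "qvel": joint speeds; "joint_efforts": joint torques, N m; "tool_pos": TCP position; "tool_rot": TCP orientation; "contact_force": force on the tool from outside, world axes, zero at the start; "torque": the same for the moment, N m; "opening": finger opening in m; "grip_force": force on a finger pad.
Only numpy, scipy, OpenCV 4.12 (cv2) and the standard library are available. Lean on these libraries where they do the work, as an engineer would, in place of code of your own. Each camera call takes 0.05 s, during which the arm holds its last target. There are 200 camera calls.

## Task

Make the painter's place ready for the next job: slide the finished plate out of the taped outline until it lies wholly on the round green felt, and gather all the blank white tiles that lie about the cloth onto the pile on the wooden ware board. Tap the pile until all its edges are flush on every side, and only then slide the loaded board across the cloth until it lies wholly inside the taped outline, lengthways as the outline runs, with the pile still flush and wholly on the board. Leave the mug, the lustre bottle and the trinket box where they are.

Things in the scene. Friction and masses are not known exactly. Their poses are not given: they have to be found in the camera images.
- board: pale wooden ware board, 150 (x) x 110 (y) x 20 mm thick, 0.3 kg, loose on the cloth; origin at the centre of its underside, z up. At the start a ragged pile of two tiles lies on it (all other tiles lie flat on the cloth). It is too wide to grip and is slid by pushing at its edges; a pile on it rides along.
- plate: finished gold-rimmed plate with a mint-green well, round, upright: 140 mm across the rim (at a height of 18 to 22 mm, standing out over a foot 87 mm across), 24 mm high, 0.22 kg, loose; origin at the centre of its underside. At the start it lies in the taped outline.
- felt: round green felt stuck to the cloth, 180 mm across and of no thickness to speak of, where finished work dries; origin at its centre on the cloth.
- outline: outline of cream masking tape stuck to the cloth, the painter's place: a rectangle 174 (x) x 134 (y) mm inside, so 12 mm larger than the board all round, tape 16 mm wide and of no thickness to speak of; origin at its centre on the cloth. The board's x must lie along the outline's x (either way round).
- tile_1: blank white glazed tile, 100 (x) x 50 (y) x 7 mm, 75 g, flat; origin at its centre, z up. Bottom tile of the pile on the board, its long side roughly along the board's x.
- tile_2: blank white glazed tile, 100 (x) x 50 (y) x 7 mm, 75 g, flat; origin at its centre, z up. Lies askew on top of tile_1 at the start.
- tile_3: blank white glazed tile, 100 (x) x 50 (y) x 7 mm, 75 g, flat; origin at its centre, z up. Lies loose on the cloth at the start; may be absent (two to four of tile_3 to tile_6 are there).
- tile_4: blank white glazed tile, 100 (x) x 50 (y) x 7 mm, 75 g, flat; origin at its centre, z up. Lies loose on the cloth at the start; may be absent (two to four of tile_3 to tile_6 are there).
- tile_5: blank white glazed tile, 100 (x) x 50 (y) x 7 mm, 75 g, flat; origin at its centre, z up. Lies loose on the cloth at the start; may be absent (two to four of tile_3 to tile_6 are there).
- tile_6: blank white glazed tile, 100 (x) x 50 (y) x 7 mm, 75 g, flat; origin at its centre, z up. Lies loose on the cloth at the start; may be absent (two to four of tile_3 to tile_6 are there).
- mug: white mug, 80 mm across, 92 mm high, handle at its y; origin at the centre of its underside. Not part of the job: leave it.
- lustre: amber glass lustre bottle with white cap, 40 mm across, 75 mm high; origin at the centre of its underside. Not part of the job: leave it.
- trinket: round white lidded trinket box with navy and gold bands, 74 mm across, 50 mm high; origin at the centre of its underside. Not part of the job: leave it.
There are look-alikes about, which are no part of the job. Leave any red or yellow look-alike of the tile_5 alone. What is shaped like the tile_3 but blue is not meant.

How it is judged:
On the way:
1. all tiles present lie in one flush pile on the board, before it is slid to its place (x of tile_1 in the frame of board between -0.027 and 0.027 m and y of tile_1 in the frame of board between -0.032 and 0.032 m and z of tile_1 in the frame of board between 0.018 and 0.064 m and angle between the z axis of tile_1 and the z axis of board, either way round below 0.05 rad and x of tile_2 in the frame of tile_1 between -0.0025 and 0.0025 m and y of tile_2 in the frame of tile_1 between -0.0025 and 0.0025 m and angle between the x axis of each of tile_2, tile_3, tile_4, tile_5, tile_6 and the x axis of tile_1, either way round below 0.04 rad and angle between the z axis of each of tile_2, tile_3, tile_4, tile_5, tile_6 and the z axis of tile_1, either way round below 0.05 rad and z of tile_2 in the frame of board between 0.018 and 0.064 m and x of tile_3 in the frame of tile_1 between -0.0025 and 0.0025 m and y of tile_3 in the frame of tile_1 between -0.0025 and 0.0025 m and z of tile_3 in the frame of board between 0.018 and 0.064 m and x of tile_4 in the frame of tile_1 between -0.0025 and 0.0025 m and y of tile_4 in the frame of tile_1 between -0.0025 and 0.0025 m and z of tile_4 in the frame of board between 0.018 and 0.064 m and x of tile_5 in the frame of tile_1 between -0.0025 and 0.0025 m and y of tile_5 in the frame of tile_1 between -0.0025 and 0.0025 m and z of tile_5 in the frame of board between 0.018 and 0.064 m and x of tile_6 in the frame of tile_1 between -0.0025 and 0.0025 m and y of tile_6 in the frame of tile_1 between -0.0025 and 0.0025 m and z of tile_6 in the frame of board between 0.018 and 0.064 m and horizontal distance between board and outline above 0.06 m), for 0.3 s.
At the end, for the whole second after the job is handed in: all tiles present in one flat pile, each within 2.5 mm each way and 0.04 rad of tile_1, wholly on the board (centre within 27 mm along, 32 mm across); board flat, within 12.5 mm each way and 0.175 rad of the outline; plate upright, centred within 21 mm on the felt; all at rest (x of tile_1 in the frame of board between -0.027 and 0.027 m and y of tile_1 in the frame of board between -0.032 and 0.032 m and z of tile_1 in the frame of board between 0.018 and 0.064 m and angle between the z axis of tile_1 and the z axis of board, either way round below 0.05 rad and x of tile_2 in the frame of tile_1 between -0.0025 and 0.0025 m and y of tile_2 in the frame of tile_1 between -0.0025 and 0.0025 m and angle between the x axis of each of tile_2, tile_3, tile_4, tile_5, tile_6 and the x axis of tile_1, either way round below 0.04 rad and angle between the z axis of each of tile_2, tile_3, tile_4, tile_5, tile_6 and the z axis of tile_1, either way round below 0.05 rad and z of tile_2 in the frame of board between 0.018 and 0.064 m and x of tile_3 in the frame of tile_1 between -0.0025 and 0.0025 m and y of tile_3 in the frame of tile_1 between -0.0025 and 0.0025 m and z of tile_3 in the frame of board between 0.018 and 0.064 m and x of tile_4 in the frame of tile_1 between -0.0025 and 0.0025 m and y of tile_4 in the frame of tile_1 between -0.0025 and 0.0025 m and z of tile_4 in the frame of board between 0.018 and 0.064 m and x of tile_5 in the frame of tile_1 between -0.0025 and 0.0025 m and y of tile_5 in the frame of tile_1 between -0.0025 and 0.0025 m and z of tile_5 in the frame of board between 0.018 and 0.064 m and x of tile_6 in the frame of tile_1 between -0.0025 and 0.0025 m and y of tile_6 in the frame of tile_1 between -0.0025 and 0.0025 m and z of tile_6 in the frame of board between 0.018 and 0.064 m and x of board in the frame of outline between -0.0125 and 0.0125 m and y of board in the frame of outline between -0.0125 and 0.0125 m and angle between the x axis of board and the x axis of outline, either way round below 0.175 rad and height (world z) of board below 0.004 m and angle between board's own z axis and vertical below 0.04 rad and horizontal distance between plate and felt below 0.021 m and angle between plate's own z axis and vertical below 0.06 rad and height (world z) of plate below 0.005 m and linear speed of each of board, plate, tile_1, tile_2, tile_3, tile_4, tile_5, tile_6 below 0.02 m/s); the robot touches nothing.
It fails at once if a bystander (mug, lustre bottle or trinket box) is moved by more than 15 mm (distance of any of mug, lustre, trinket from where it was at the start of the episode above 0.015 m).
Of tile_3, tile_4, tile_5, tile_6 only 2 to 4 are there at a start; the rules pass over those that are not, and their reading is None.
At some moment in a run one of board may be knocked a few centimetres aside while the robot is not near it.
Once in a run the grip may slacken for a moment while it holds something.
It also fails if it takes over 210 s, if anything falls off the work surface, if the arm or the gripper's body presses on something with over 40 N, if the wrist force passes 120 N, or if a joint passes its speed limit or range.

## Working session

There is one attempt and no reset: what is moved stays moved. The work goes in short steps, Python scripts to look and compute and a shell command to move; the robot and the scene stay as the last step left them, time stands still between calls to the robot, and variables do not carry over. Pictures are saved under pics/ and viewed, at most 14 in all, crops included, and the job is handed in when it is done.

```bash
mkdir -p pics; python3 - <<'E'
from cell import robot, eyes
import cv2,numpy as np
for n in("scene","top"):
    p,d=eyes.read_camera(n); cv2.imwrite(f"pics/{n}0.png",p); np.save(f"pics/{n}0.npy",d)
    c=eyes.calibration(n); print(n,c["fx"],c["fy"],c["cx"],c["cy"],c["dist_coeffs"]); print(np.round(c["world_to_cam"],3))
s=robot.observe(); print(s)
E
```

```text
scene 496.1503349516065 496.1503349516065 317.2371682410839 190.83331859901745 [-0.10475907  0.          0.          0.          0.        ]
[[ 0.787  0.616  0.009 -0.42 ]
 [ 0.404 -0.505 -0.763 -0.194]
 [-0.465  0.604 -0.647  1.921]
 [ 0.     0.     0.     1.   ]]
top 497.29963802157846 497.29963802157846 312.7343002092671 197.0718222266883 [-0.12398435  0.          0.          0.          0.        ]
[[ 5.600e-02 -9.980e-01  1.000e-03 -3.200e-02]
 [-9.780e-01 -5.500e-02 -2.020e-01  5.430e-01]
 [ 2.020e-01  1.000e-02 -9.790e-01  1.354e+00]
 [ 0.000e+00  0.000e+00  0.000e+00  1.000e+00]]
{'time': 0.1, 'qpos': array([ 1.05202503e+00,  3.42666685e-01,  1.52492258e+00,  5.40774100e-06,
        1.27541435e+00, -1.45992581e-01]), 'qvel': array([ 0.00024564, -0.00147036, -0.00036537,  0.000891  ,  0.00026483,
        0.0017689 ]), 'joint_efforts': array([ 2.70729142e-03, -4.32005453e+01, -2.44695604e+01,  7.18654110e-02,
        5.25799161e-02, -4.54831240e-05]), 'tool_pos': array([0.19099036, 0.48861776, 0.21660702]), 'tool_rot': array([-3.14019746e+00, -2.10374106e-04,  2.76881221e+00]), 'contact_force': array([-0.27988842, -0.25509469, -0.09036805]), 'torque': array([-0.06570256,  0.06197211, -0.01378696]), 'grip_force': 0.0, 'opening': 0.09165203132985222}
```

View pics/top0.png

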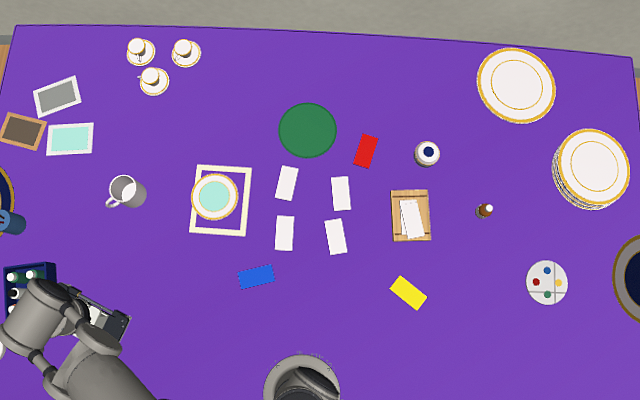

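View pics/scene0.png

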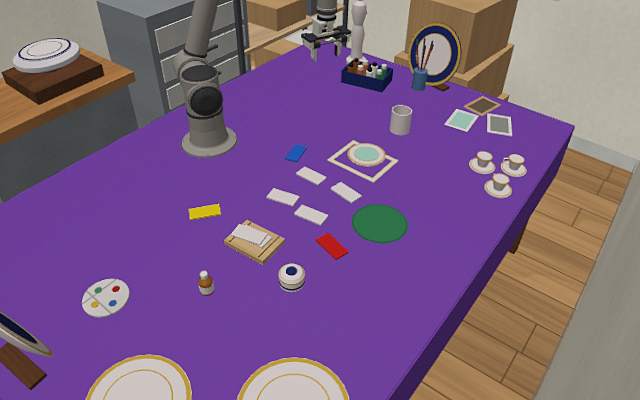

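The top view shows four loose white tiles at about (287,183), (341,193), (285,233) and (336,236). The board with its askew pile is at (411,216), the plate and outline at (217,200), and the felt at (307,130). The mug (127,192), trinket box (427,154) and lustre bottle (486,211) are bystanders, and the blue, red and yellow tiles are decoys. The scene view shows the same layout.

```bash
cat > see.py <<'E'
from cell import robot, eyes
import cv2,numpy as np
def ray(n,px,z):
    c=eyes.calibration(n); K=np.array([[c["fx"],0,c["cx"]],[0,c["fy"],c["cy"]],[0,0,1]])
    u=cv2.undistortPoints(np.float64(px).reshape(-1,1,2),K,c["dist_coeffs"] if isinstance(c["dist_coeffs"],np.ndarray) else np.array(c["dist_coeffs"])).reshape(-1,2)
    T=np.array(c["world_to_cam"]); R=T[:3,:3]; o=-R.T@T[:3,3]
    d=np.c_[u,np.ones(len(u))]@R
    return (o+d*((z-o[2])/d[:,2])[:,None])[:,:2]*1000
def pix(n,P):
    c=eyes.calibration(n); K=np.array([[c["fx"],0,c["cx"]],[0,c["fy"],c["cy"]],[0,0,1]]); T=np.array(c["world_to_cam"])
    return cv2.projectPoints(np.float64(P).reshape(-1,1,3),cv2.Rodrigues(T[:3,:3])[0],T[:3,3],K,np.array(c["dist_coeffs"]))[0].reshape(-1,2)
RNG={"white":((0,0,190),(179,40,255)),"wood":((8,50,120),(28,200,255)),"green":((60,120,50),(85,255,180)),"mint":((70,30,180),(95,120,255)),
     "tape":((12,15,180),(40,70,255))}
def blobs(n,img,col,z,amin=60,close=0,mode=cv2.RETR_EXTERNAL):
    m=cv2.inRange(cv2.cvtColor(img,cv2.COLOR_BGR2HSV),*map(np.array,RNG[col]))
    if close: m=cv2.morphologyEx(m,cv2.MORPH_CLOSE,np.ones((close,close)))
    out=[]
    for c in cv2.findContours(m,mode,cv2.CHAIN_APPROX_NONE)[0]:
        if cv2.contourArea(c)<amin: continue
        q=ray(n,c.reshape(-1,2),z).astype(np.float32)
        (x,y),(w,h),a=cv2.minAreaRect(q)
        if w<h: w,h,a=h,w,a+90
        a=(a+90)%180-90   # long axis direction in world, deg
        out.append((x,y,w,h,a,c.reshape(-1,2).mean(0)))
    return out
def show(n,img,cols,zs,**k):
    for col,z in zip(cols,zs):
        for b in blobs(n,img,col,z,**k):
            if b[2]<400: print(n,col,"c=(%.0f,%.0f) size %.0fx%.0f ang %.1f px(%.0f,%.0f)"%(*b[:5],*b[5]))
E
python3 - <<'E'
from see import *
for n in("top","scene"):
    p=cv2.imread(f"pics/{n}0.png")
    h=cv2.cvtColor(p,cv2.COLOR_BGR2HSV)
    if n=="top":
        for q in [(287,183),(394,216),(307,130),(195,180),(214,196),(411,216),(220,167)]: print(q,h[q[1],q[0]])
    show(n,p,["white","wood","green","mint","tape"],[.007,.02,0,.02,0])
E
```

```text
(287, 183) [175   6 245]
(394, 216) [ 18 113 224]
(307, 130) [ 71 150 129]
(195, 180) [ 27  38 248]
(214, 196) [ 82  61 235]
(411, 216) [  0   5 245]
(220, 167) [ 28  40 251]
top white c=(171,616) size 47x33 ang -18.1 px(93,314)
top white c=(292,-685) size 74x33 ang 89.3 px(543,297)
top white c=(355,-745) size 82x38 ang -1.2 px(560,279)
top white c=(358,-678) size 89x84 ang -1.2 px(542,277)
top white c=(443,-72) size 101x49 ang 12.7 px(335,236)
top white c=(445,77) size 100x49 ang 0.3 px(284,233)
top white c=(507,-293) size 114x65 ang 7.0 px(410,219)
top white c=(572,-81) size 101x49 ang 8.2 px(340,193)
top white c=(540,290) size 126x124 ang -86.9 px(214,196)
top white c=(541,572) size 100x82 ang -5.3 px(119,192)
top white c=(594,80) size 100x49 ang -8.6 px(286,183)
top white c=(532,271) size 206x166 ang -0.7 px(224,199)
top white c=(712,-341) size 66x63 ang 46.2 px(428,153)
top white c=(703,-871) size 221x220 ang 46.5 px(594,166)
top white c=(697,766) size 150x99 ang -84.4 px(70,139)
top white c=(838,837) size 150x100 ang -67.0 px(57,96)
top white c=(893,515) size 77x63 ang -49.7 px
[... 2446 characters left out ...]
-67.7 px(299,36)
scene wood c=(903,-563) size 251x107 ang 38.6 px(294,374)
scene wood c=(624,-788) size 244x116 ang 40.5 px(142,372)
scene wood c=(522,-295) size 156x119 ang 4.7 px(255,240)
scene wood c=(997,425) size 121x86 ang -68.2 px(499,185)
scene wood c=(549,263) size 199x189 ang -0.8 px(362,159)
scene wood c=(731,904) size 144x95 ang 78.3 px(482,105)
scene wood c=(-337,703) size 368x138 ang 89.6 px(272,52)
scene green c=(765,26) size 175x170 ang 38.3 px(379,223)
scene mint c=(535,291) size 82x76 ang 38.9 px(366,153)
scene mint c=(711,736) size 115x73 ang -85.3 px(461,120)
scene tape c=(534,271) size 205x166 ang -0.5 px(360,163)
scene tape c=(-370,1351) size 245x41 ang -54.2 px(338,19)
```

Both cameras agree to within a few mm and the sizes match. I'll move above the pile first.

```bash
python3 -m handwheel '[13,-32.5,-2.5,0.019,1, 13,-32.5,-2.5,0.019,1, 13,-32.5,-2.5,0.019,1, 13,-32.5,-2.5,0.019,1, 13,-32.5,-2.5,0.019,1, 13,-32.5,-2.5,0.019,1, 13,-32.5,-2.5,0.019,1, 13,-32.5,-2.5,0.019,1]' 10
python3 -m handwheel '[13,-32.5,-2.5,0.019,1, 13,-32.5,-2.5,0.019,1, 13,-32.5,-2.5,0.019,1, 13,-32.5,-2.5,0.019,1, 13,-32.5,-2.5,0.019,1, 13,-32.5,-2.5,0.019,1, 13,-32.5,-2.5,0.019,1, 13,-32.5,-2.5,0.019,1]' 
python3 -m handwheel '[13,-32.5,-2.5,0.019,1, 13,-32.5,-2.5,0.019,1, 13,-32.5,-2.5,0.019,1, 13,-32.5,-2.5,0.019,1, 13,-32.5,-2.5,0.019,1, 13,-32.5,-2.5,0.019,1, 13,-32.5,-2.5,0.019,1, 13,-32.5,-2.5,0.019,1]' 
```

```text
time: 0.9
tool_pos: [0.2953, 0.2276, 0.197]
tool_rot: [-3.142, -0.0, 2.922]
contact_force: [1.1, -1.2, 0.1]
opening: 0.0915
grip_force: 0.0
time: 1.7
tool_pos: [0.3993, -0.0325, 0.177]
tool_rot: [3.141, -0.0, 3.073]
contact_force: [1.2, -0.3, 0.5]
opening: 0.0915
grip_force: 0.0
time: 2.5
tool_pos: [0.5033, -0.2923, 0.1566]
tool_rot: [3.141, -0.001, -3.058]
contact_force: [-0.3, -0.2, -0.6]
opening: 0.092
grip_force: 0.0
```

```bash
python3 -m handwheel '[5,1,-30,0,1, 0,0,-30,0,1, 0,0,-30,0,1, 0,0,-20,0,1, 0,0,-10.5,0,1, 0,0,0,0,1]' 12
python3 -m handwheel '[0,0,0,0,0.4, 0,0,0,0,0.4, 0,0,0,0,0.4, 0,0,0,0,0.4, 0,0,0,0,0.4, 0,0,0,0,0.4, 0,0,0,0,0.4, 0,0,0,0,0.4]'
python3 -m handwheel '[0,0,0,0,1, 0,0,0,0,1, 0,0,0,0,1, 0,0,0,0,1, 0,0,50,0,1, 0,0,50,0,1]'
```

```text
time: 3.1
tool_pos: [0.5074, -0.2894, 0.0352]
tool_rot: [3.139, -0.002, -3.058]
contact_force: [0.2, 0.5, -0.2]
opening: 0.0916
grip_force: 0.0
time: 3.9
tool_pos: [0.5082, -0.29, 0.0367]
tool_rot: [3.142, 0.0, -3.058]
contact_force: [0.8, 0.0, 0.6]
opening: 0.0376
grip_force: 0.0
time: 4.5
tool_pos: [0.5072, -0.2894, 0.1364]
tool_rot: [3.139, -0.003, -3.058]
contact_force: [1.2, 0.2, -0.1]
opening: 0.0808
grip_force: 0.0
```

```bash
python3 -m handwheel '[-30,40,10,0,1, -30,40,0,0,1, 0,50,0,0,1, 0,50,0,0,1]'; python3 - <<'E'
from see import *
for n in("top","scene"):
    p,d=eyes.read_camera(n); cv2.imwrite(f"pics/{n}1.png",p)
    show(n,p,["white","wood"],[.034,.02],amin=200)
p=cv2.imread("pics/top1.png")[150:290,260:460]; cv2.imwrite("pics/t1c.png",cv2.resize(p,None,fx=4,fy=4))
E
```

```text
time: 4.9
tool_pos: [0.4479, -0.1096, 0.147]
tool_rot: [-3.141, 0.001, -3.061]
contact_force: [1.0, 0.2, -0.2]
opening: 0.0917
grip_force: 0.0
top white c=(356,-665) size 88x82 ang -1.2 px(542,277)
top white c=(441,75) size 99x48 ang 0.5 px(284,233)
top white c=(503,-282) size 113x63 ang 14.2 px(411,219)
top white c=(535,285) size 123x121 ang -86.9 px(214,196)
top white c=(536,561) size 99x81 ang -5.3 px(119,192)
top white c=(587,78) size 98x48 ang -8.6 px(286,183)
top white c=(527,265) size 202x163 ang -0.7 px(223,200)
top white c=(704,-335) size 65x62 ang 46.2 px(428,154)
top white c=(695,-855) size 217x215 ang 46.5 px(594,166)
top white c=(689,751) size 147x97 ang -84.4 px(70,139)
top white c=(827,820) size 147x98 ang -67.0 px(57,96)
top white c=(878,502) size 76x70 ang -49.7 px(158,84)
top white c=(945,-615) size 230x227 ang -85.6 px(516,85)
top wood c=(515,-287) size 150x108 ang 4.0 px(413,218)
top wood c=(689,-852) size 242x212 ang 44.7 px(589,172)
top wood c=(713,927) size 146x97 ang 78.7 px(22,131)
top wood c=(924,-607) size 255x198 ang 63.9 px(511,96)
top wood c=(997,426) si
[... 641 characters left out ...]
px(311,175)
scene white c=(549,271) size 121x111 ang 39.0 px(366,154)
scene white c=(854,783) size 141x95 ang -67.1 px(499,124)
scene white c=(719,714) size 143x95 ang -84.1 px(461,120)
scene white c=(-1213,-35) size 328x249 ang 63.3 px(45,59)
scene white c=(-1316,11) size 244x232 ang 70.1 px(44,48)
scene white c=(-268,950) size 192x176 ang 0.1 px(309,37)
scene wood c=(903,-563) size 251x107 ang 38.6 px(294,374)
scene wood c=(624,-788) size 244x116 ang 40.5 px(142,372)
scene wood c=(522,-295) size 156x119 ang 4.6 px(255,240)
scene wood c=(997,425) size 121x86 ang -68.2 px(499,185)
scene wood c=(549,263) size 199x189 ang -0.8 px(362,159)
scene wood c=(731,904) size 144x96 ang 77.9 px(482,105)
```

View pics/t1c.png

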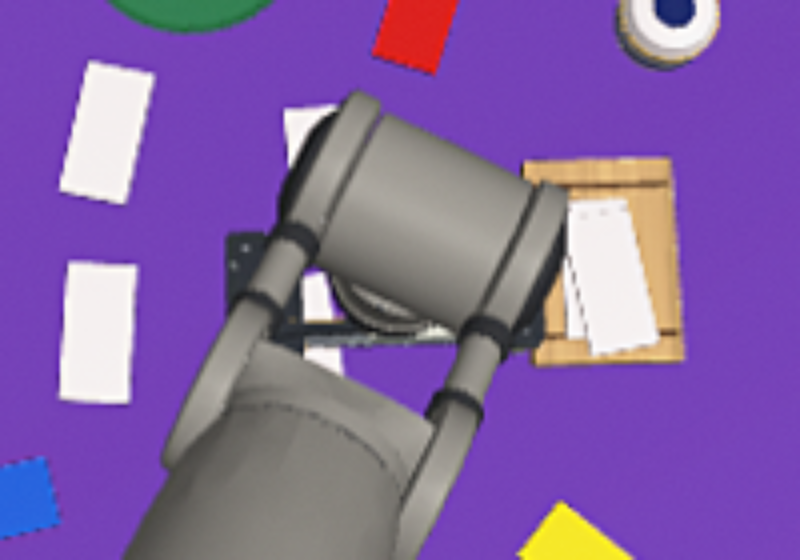

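The pile hasn't moved, though the fingers closed right where it lies. I'll check the real heights with depth, and check where the fingers are.

```bash
cat >> see.py <<'E'
def cloud(n,d,px):
    "world points (mm) of integer pixels, by depth"
    px=np.array(px).reshape(-1,2); c=eyes.calibration(n); K=np.array([[c["fx"],0,c["cx"]],[0,c["fy"],c["cy"]],[0,0,1]]); T=np.array(c["world_to_cam"])
    u=cv2.undistortPoints(px.astype(float).reshape(-1,1,2),K,np.array(c["dist_coeffs"])).reshape(-1,2)
    z=d[px[:,1],px[:,0]]; P=np.c_[u,np.ones(len(u))]*z[:,None]
    return ((P-T[:3,3])@T[:3,:3])*1000
E
python3 - <<'E'
from see import *
print(robot.observe()["tool_pos"])
d=np.load("pics/top0.npy"); 
for nm,px in dict(board=[(396,200),(397,235),(426,230),(425,200)],pile=[(408,210),(411,216),(413,225)],cloth=[(360,260),(440,240)],tile=[(287,183),(341,193),(285,233),(336,236)]).items(): print(nm,cloud("top",d,px).round(0).tolist())
d=np.load("pics/scene0.npy")
print("scene pile",cloud("scene",d,[(249,233),(252,234),(245,230)]).round(0).tolist(), "board", cloud("scene",d,[(262,252),(272,246)]).round(0).tolist())
E
```

```text
[ 0.44776711 -0.10577942  0.14685158]
board [[557.0, -244.0, 19.0], [454.0, -249.0, 19.0], [473.0, -333.0, 22.0], [562.0, -330.0, 17.0]]
pile [[527.0, -277.0, 32.0], [510.0, -287.0, 30.0], [484.0, -292.0, 34.0]]
cloth [[379.0, -147.0, 1.0], [448.0, -379.0, 4.0]]
tile [[593.0, 77.0, 7.0], [572.0, -83.0, 2.0], [444.0, 73.0, 6.0], [444.0, -75.0, 7.0]]
scene pile [[501.0, -291.0, 37.0], [509.0, -287.0, 34.0], [481.0, -289.0, 36.0]] board [[573.0, -313.0, 21.0], [580.0, -277.0, 21.0]]
```

```bash
python3 -m handwheel '[-4,33,-20,0.147,1, 0,0,-30,0,1, 0,0,-30,0,1, 0,0,-30,0,1, 0,0,-10,0,1, 0,0,-8,0,1, 0,0,0,0,1]' 15
python3 -m handwheel '[0,0,0,0,0.4, 0,0,0,0,0.4, 0,0,0,0,0.4, 0,0,0,0,0.4, 0,0,0,0,0.4, 0,0,0,0,0.4, 0,0,0,0,0.4, 0,0,0,0,0.4]'
python3 - <<'E'
from see import *
p,d=eyes.read_camera("scene"); cv2.imwrite("pics/s2c.png",cv2.resize(p[120:270,200:400],None,fx=4,fy=4))
E
```

```text
time: 5.7
tool_pos: [0.4449, -0.0781, 0.0184]
tool_rot: [3.141, -0.0, -2.912]
contact_force: [-0.3, -0.0, 0.6]
opening: 0.0916
grip_force: 0.0
time: 6.5
tool_pos: [0.4448, -0.0778, 0.0185]
tool_rot: [3.142, 0.0, -2.911]
contact_force: [0.5, -0.4, -0.4]
opening: 0.0371
grip_force: 0.0
```

View pics/s2c.png

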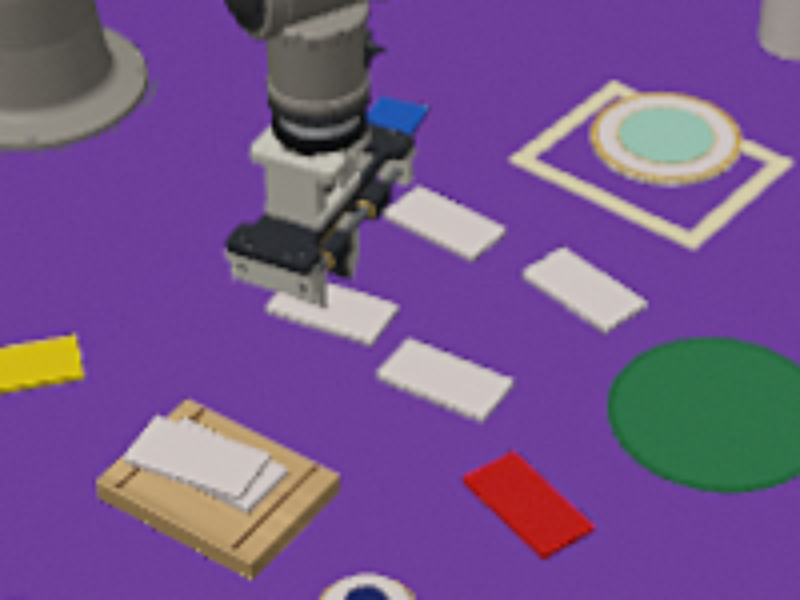

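```bash
python3 - <<'E'
from see import *
print(robot.observe()["tool_pos"],robot.observe()["opening"])
print("tip px crop",(pix("scene",[[.445,-.078,.0045],[.445,-.078,.07],[.445,-.1,.005]])-[200,120])*4)
p,d=eyes.read_camera("scene")
px=[(200+x//4,120+y//4) for x,y in [(318,295),(310,280),(350,270),(260,270),(270,250),(335,320)]]
print(cloud("scene",d,px).round(0).tolist())
E
```

```text
[ 0.44474673 -0.07778249  0.01850906] 0.03683126473325734
tip px crop [[328.2021265  308.88287635]
 [325.27101156 248.421498  ]
 [310.7727286  321.98037715]]
[[495.0, -145.0, 95.0], [502.0, -160.0, 120.0], [451.0, -58.0, 40.0], [455.0, -164.0, 111.0], [467.0, -166.0, 138.0], [464.0, -95.0, 14.0]]
```

```bash
python3 - <<'E'
from see import *
p,d=eyes.read_camera("scene")
g=np.array([(x,y) for y in range(140,205) for x in range(245,310)])
c=cloud("scene",d,g); hsv=cv2.cvtColor(p,cv2.COLOR_BGR2HSV)[g[:,1],g[:,0]]
ok=(c[:,2]>15)&(c[:,2]<200)&(np.hypot(c[:,0]-445,c[:,1]+78)<130)
c=c[ok];g=g[ok]
for x in range(255,305,4):
    s=(g[:,0]>=x)&(g[:,0]<x+4)
    if s.any():
        o=np.argsort(-g[s][:,1])[:6]; print(x,np.c_[g[s][o],c[s][o]].round(0).astype(int).tolist())
E
```

```text
255 [[258, 188, 431, -171, 98], [258, 187, 433, -173, 105], [258, 186, 432, -171, 107], [258, 185, 430, -169, 109], [258, 184, 439, -177, 122], [257, 184, 433, -176, 119]]
259 [[260, 189, 435, -167, 94], [261, 189, 441, -168, 97], [262, 189, 441, -164, 95], [259, 188, 432, -168, 97], [262, 188, 447, -169, 105], [260, 188, 437, -169, 100]]
263 [[266, 191, 459, -165, 97], [264, 190, 451, -166, 97], [263, 190, 448, -167, 97], [265, 190, 452, -162, 96], [266, 190, 456, -162, 97], [263, 189, 447, -166, 99]]
267 [[269, 192, 466, -159, 93], [270, 192, 470, -159, 94], [268, 191, 465, -163, 99], [267, 191, 460, -161, 95], [269, 191, 469, -161, 99], [270, 191, 468, -157, 96]]
271 [[274, 194, 444, -115, 43], [274, 193, 488, -159, 100], [272, 193, 476, -157, 92], [273, 193, 482, -158, 96], [273, 192, 489, -165, 109], [274, 192, 483, -154, 99]]
275 [[278, 195, 459, -111, 44], [277, 195, 455, -113, 43], [278, 194, 497, -152, 96], [277, 194, 497, -156, 99], [276, 194, 491, -154, 94], [275, 194, 489, -157, 96]]
279 [[280, 196, 459, -102, 34], [281, 196, 463, -102, 36], [279, 195, 464, -112, 47], [28
[... 345 characters left out ...]
], [288, 187, 451, -53, 36], [287, 186, 449, -56, 41]]
291 [[293, 174, 468, -45, 95], [294, 174, 475, -48, 100], [292, 174, 469, -51, 99], [291, 173, 472, -60, 110], [294, 173, 473, -46, 102], [293, 173, 472, -50, 104]]
295 [[295, 173, 468, -36, 93], [295, 172, 475, -43, 105], [296, 171, 473, -35, 104], [295, 171, 472, -40, 106], [297, 170, 472, -29, 103], [295, 170, 472, -40, 110]]
299 [[302, 165, 460, 10, 95], [300, 165, 458, 3, 98], [301, 165, 460, 5, 98], [301, 164, 455, 11, 96], [299, 164, 460, -5, 108], [300, 164, 456, 5, 100]]
303 [[303, 158, 458, 19, 118], [303, 157, 462, 14, 127], [303, 156, 462, 13, 131], [303, 155, 461, 15, 134], [303, 154, 457, 20, 133], [303, 153, 461, 16, 141]]
```

The depth puts the gripper about 24 mm higher than the reported TCP implies: tips at about z=28 and body at about z=94. I'll confirm by touching down gently on the tile.

```bash
python3 -m handwheel '[0,4,-8,0,0.4, 0,0,-7,0,0.4, 0,0,0,0,0.4]'
for i in 1 2; do python3 -m handwheel '[0,0,-2,0,0.4, 0,0,0,0,0.4]' | sed -n 2,4p; done
```

```text
time: 6.95
tool_pos: [0.4439, -0.0734, 0.0024]
tool_rot: [3.14, -0.002, -2.911]
contact_force: [0.0, -0.5, -0.5]
opening: 0.0365
grip_force: 0.0
tool_pos: [0.4447, -0.0738, 0.0013]
tool_rot: [3.141, -0.0, -2.911]
contact_force: [0.1, 0.2, 0.0]
tool_pos: [0.4448, -0.0738, -0.0005]
tool_rot: [3.141, 0.0, -2.911]
contact_force: [0.0, 1.3, 0.1]
```

```bash
python3 -m handwheel '[0,0,-1,0,0.4, 0,0,0,0,0.4]' | sed -n '2p;4p'
python3 -m handwheel '[0,0,-1,0,0.4, 0,0,0,0,0.4]' | sed -n '2p;4p'
python3 -m handwheel '[0,0,-1,0,0.4, 0,0,0,0,0.4]' | sed -n '2p;4p'
```

```text
tool_pos: [0.4448, -0.0738, -0.0015]
contact_force: [0.4, -0.7, 0.4]
tool_pos: [0.4449, -0.0738, -0.0022]
contact_force: [-0.7, 0.6, 2.4]
tool_pos: [0.4449, -0.0739, -0.0023]
contact_force: [-3.9, 1.1, 16.0]
```

Contact came at a reading of about -2, on a tile 7 mm high, so tip height = reading + 9 mm. I'll grip tile A with that.

```bash
python3 -m handwheel '[0,0,15,0,1, 0,0,0,0,1, 0,0,0,0,1, 0,0,0,0,1, 0,0,-10,0,1, 0,0,-9,0,1, 0,0,0,0,1]' 20
python3 -m handwheel '[0,0,0,0,0.3, 0,0,0,0,0.3, 0,0,0,0,0.3, 0,0,0,0,0.3, 0,0,0,0,0.3, 0,0,0,0,0.3, 0,0,0,0,0.3]'
python3 -m handwheel '[0,0,20,0,0.3, 0,0,30,0,0.3, 0,0,30,0,0.3, 0,0,0,0,0.3, 0,0,0,0,0.3]'
```

```text
time: 8.65
tool_pos: [0.4443, -0.0736, -0.0089]
tool_rot: [3.141, -0.001, -2.911]
contact_force: [-0.1, 0.5, 0.1]
opening: 0.0881
grip_force: 0.0
time: 9.35
tool_pos: [0.4448, -0.0738, -0.0074]
tool_rot: [3.142, 0.0, -2.911]
contact_force: [-0.0, -0.1, 0.9]
opening: 0.0497
grip_force: 20.0
time: 9.85
tool_pos: [0.4449, -0.0739, 0.0728]
tool_rot: [-3.141, 0.001, -2.911]
contact_force: [0.2, 0.0, -1.0]
opening: 0.0494
grip_force: 20.0
```

```bash
cat >> see.py <<'E'
def look(tag="",zt=.034):
    "board and pile positions from both views"
    for n in("top","scene"):
        p,d=eyes.read_camera(n)
        if tag: cv2.imwrite(f"pics/{n}_{tag}.png",p)
        for col,z,lo,hi in(("wood",.02,120,190),("white",zt,85,140)):
            for b in blobs(n,p,col,z,amin=100):
                if lo<b[2]<hi and (b[3]>95 if col=="wood" else 40<b[3]<80): print(n,col,"c=(%.0f,%.0f) %.0fx%.0f ang %.1f (%.3f rad)"%(*b[:5],np.radians(b[4])))
    s=robot.observe(); print("tcp",(s["tool_pos"]*1000).round(1),s["tool_rot"][2].round(3),"open",round(s["opening"]*1000,1),"grip",round(s["grip_force"],1),"t",s["time"])
E
python3 -c "from see import *; look()"
python3 -m handwheel '[8,-26.7,0,-0.019,0.3, 8,-26.7,0,-0.019,0.3, 8,-26.7,0,-0.019,0.3, 8,-26.7,0,-0.019,0.3, 8,-26.7,0,-0.019,0.3, 8,-26.7,0,-0.019,0.3, 8,-26.7,0,-0.019,0.3, 8,-26.7,0,-0.019,0.3]'
python3 -c "from see import *; look('A')"
```

```text
top wood c=(515,-287) 150x108 ang 4.6 (0.080 rad)
top wood c=(713,927) 146x97 ang 78.7 (1.373 rad)
top white c=(441,75) 98x48 ang 0.5 (0.009 rad)
top white c=(502,-288) 112x64 ang 7.0 (0.123 rad)
top white c=(587,78) 98x48 ang -8.6 (-0.150 rad)
scene wood c=(522,-295) 156x119 ang 4.7 (0.081 rad)
scene wood c=(731,904) 144x95 ang 78.3 (1.367 rad)
scene white c=(498,-287) 98x56 ang 14.9 (0.260 rad)
scene white c=(591,-106) 96x47 ang 7.9 (0.137 rad)
scene white c=(612,50) 95x48 ang -9.1 (-0.158 rad)
scene white c=(467,49) 95x46 ang 0.2 (0.004 rad)
tcp [444.  -73.6  71.6] -2.911 open 49.6 grip 20.0 t 9.95
time: 10.75
tool_pos: [0.5082, -0.288, 0.0707]
tool_rot: [3.139, -0.002, -3.064]
contact_force: [0.5, 1.2, -0.6]
opening: 0.0495
grip_force: 20.0
top wood c=(713,927) 146x97 ang 78.7 (1.373 rad)
top white c=(566,-80) 99x49 ang 7.7 (0.135 rad)
top white c=(587,78) 98x49 ang -8.6 (-0.149 rad)
scene wood c=(522,-295) 156x119 ang 4.7 (0.083 rad)
scene wood c=(731,904) 144x95 ang 78.3 (1.367 rad)
scene white c=(499,-292) 98x47 ang 14.9 (0.260 rad)
scene white c=(591,-106) 96x47 ang 7.9 (0.137 rad)
scene white c=(612,50) 95x48 ang -9.1 (-0.158 rad)
scene white c=(467,49) 95x46 ang 0.2 (0.004 rad)
tcp [ 508.9 -290.3   70.8] -3.066 open 49.5 grip 20.0 t 10.85
```

```bash
python3 -m handwheel '[0,0,-20,0,0.3, 0,0,-15,0,0.3, 0,0,-7,0,0.3, 0,0,-3,0,0.3, 0,0,0,0,0.3]'
python3 -m handwheel '[0,0,0,0,1, 0,0,0,0,1, 0,0,0,0,1, 0,0,0,0,1, 0,0,0,0,1, 0,0,-8,0,1, 0,0,-6,0,1, 0,0,0,0,1]' 12
python3 -m handwheel '[0,0,0,0,0.4, 0,0,0,0,0.4, 0,0,0,0,0.4, 0,0,0,0,0.4, 0,0,0,0,0.4, 0,0,0,0,0.4, 0,0,0,0,0.4, 0,0,0,0,0.4]'
```

```text
time: 11.35
tool_pos: [0.5084, -0.2867, 0.0273]
tool_rot: [3.141, -0.001, -3.063]
contact_force: [0.4, -0.3, -1.1]
opening: 0.0494
grip_force: 20.0
time: 12.15
tool_pos: [0.508, -0.2869, 0.0121]
tool_rot: [3.14, -0.002, -3.063]
contact_force: [-0.2, -1.2, -0.0]
opening: 0.0916
grip_force: 0.0
time: 12.95
tool_pos: [0.5088, -0.2871, 0.0137]
tool_rot: [3.141, -0.0, -3.063]
contact_force: [-0.8, 1.9, 2.6]
opening: 0.0519
grip_force: 11.4
```

```bash
python3 -m handwheel '[0,0,0,0,1, 0,0,0,0,1, 0,0,0,0,1, 0,0,0,0,1, 0,0,40,0,1, 0,0,40,0,1, 0,0,0,0,1]'
python3 -m handwheel '[8,26,0,0.003,1, 8,26,0,0.003,1, 8,26,0,0.003,1, 8,26,0,0.003,1, 8,26,0,0.003,1, 8,26,0,0.003,1, 8,26,0,0.003,1, 8,26,0,0.003,1]'
python3 -c "from see import *; look('B',.041)"
```

```text
time: 13.65
tool_pos: [0.5116, -0.2896, 0.099]
tool_rot: [-3.135, 0.008, -3.063]
contact_force: [0.9, -1.1, 0.2]
opening: 0.0916
grip_force: 0.0
time: 14.45
tool_pos: [0.5728, -0.0784, 0.093]
tool_rot: [3.141, -0.0, -3.039]
contact_force: [-0.0, -0.0, -0.2]
opening: 0.092
grip_force: 0.0
top wood c=(515,-287) 149x109 ang 4.1 (0.071 rad)
top wood c=(713,927) 146x97 ang 78.7 (1.373 rad)
top white c=(502,-287) 112x59 ang 7.7 (0.135 rad)
top white c=(586,78) 98x48 ang -8.6 (-0.150 rad)
scene wood c=(522,-295) 156x119 ang 4.7 (0.081 rad)
scene wood c=(559,263) 189x178 ang 89.3 (1.559 rad)
scene wood c=(731,904) 144x96 ang 77.9 (1.360 rad)
scene white c=(386,-689) 85x80 ang 0.4 (0.007 rad)
scene white c=(510,-293) 112x62 ang 6.7 (0.118 rad)
scene white c=(595,-112) 95x47 ang 7.9 (0.138 rad)
scene white c=(617,43) 94x48 ang -9.1 (-0.158 rad)
tcp [573.2 -76.5  93. ] -3.036 open 91.9 grip 0.0 t 14.55
```

```bash
python3 -m handwheel '[-0.5,-6,-30,0.035,1, 0,0,-30,0,1, 0,0,-25,0,1, 0,0,-10,0,1, 0,0,-5.5,0,1, 0,0,0,0,1]' 20
python3 -m handwheel '[0,0,0,0,0.3, 0,0,0,0,0.3, 0,0,0,0,0.3, 0,0,0,0,0.3, 0,0,0,0,0.3, 0,0,0,0,0.3, 0,0,0,0,0.3]'
python3 -m handwheel '[0,0,20,0,0.3, 0,0,30,0,0.3, 0,0,30,0,0.3, 0,0,0,0,0.3, 0,0,0,0,0.3]'
python3 -c "from see import *; look('C',.041)"
```

```text
time: 15.15
tool_pos: [0.5724, -0.0858, -0.007]
tool_rot: [3.142, -0.0, -3.005]
contact_force: [-0.7, 0.9, 0.3]
opening: 0.0919
grip_force: 0.0
time: 15.85
tool_pos: [0.5723, -0.0853, -0.0068]
tool_rot: [3.141, 0.0, -3.004]
contact_force: [-0.8, 1.1, 2.1]
opening: 0.0493
grip_force: 20.0
time: 16.35
tool_pos: [0.5723, -0.0854, 0.0732]
tool_rot: [-3.141, 0.001, -3.004]
contact_force: [-0.0, -0.2, -1.0]
opening: 0.0499
grip_force: 20.0
top wood c=(515,-286) 149x108 ang 4.4 (0.076 rad)
top wood c=(713,927) 146x97 ang 78.7 (1.373 rad)
top white c=(502,-287) 112x59 ang 7.7 (0.135 rad)
top white c=(586,78) 98x48 ang -8.6 (-0.150 rad)
scene wood c=(522,-295) 156x119 ang 4.6 (0.081 rad)
scene wood c=(731,904) 144x96 ang 77.9 (1.360 rad)
scene white c=(386,-689) 85x80 ang 0.4 (0.007 rad)
scene white c=(510,-293) 112x62 ang 6.7 (0.118 rad)
scene white c=(617,43) 94x48 ang -9.1 (-0.158 rad)
tcp [571.4 -85.2  71.8] -3.004 open 49.6 grip 20.0 t 16.45
```

```bash
python3 -m handwheel '[-8,-25.2,0,-0.0075,0.3, -8,-25.2,0,-0.0075,0.3, -8,-25.2,0,-0.0075,0.3, -8,-25.2,0,-0.0075,0.3, -8,-25.2,0,-0.0075,0.3, -8,-25.2,0,-0.0075,0.3, -8,-25.2,0,-0.0075,0.3, -8,-25.2,0,-0.0075,0.3]'
python3 -m handwheel '[0,0,-20,0,0.3, 0,0,-10,0,0.3, 0,0,-6,0,0.3, 0,0,-3,0,0.3, 0,0,0,0,0.3]'
python3 -m handwheel '[0,0,0,0,1, 0,0,0,0,1, 0,0,0,0,1, 0,0,0,0,1, 0,0,0,0,1, 0,0,-10,0,1, 0,0,-11,0,1, 0,0,0,0,1]' 40
python3 -m handwheel '[0,0,0,0,0.3, 0,0,0,0,0.3, 0,0,0,0,0.3, 0,0,0,0,0.3, 0,0,0,0,0.3, 0,0,0,0,0.3, 0,0,0,0,0.3, 0,0,0,0,0.3]'
python3 -m handwheel '[0,0,0,0,0.3, 0,0,0,0,0.3, 0,0,0,0,0.3, 0,0,0,0,0.3]'
```

```text
time: 17.25
tool_pos: [0.5071, -0.2875, 0.0713]
tool_rot: [3.139, -0.002, -3.065]
contact_force: [0.5, 0.4, -0.1]
opening: 0.0502
grip_force: 2.0
time: 17.75
tool_pos: [0.5083, -0.2862, 0.0342]
tool_rot: [3.141, -0.001, -3.063]
contact_force: [-0.1, -0.1, 0.3]
opening: 0.049
grip_force: 20.0
time: 18.55
tool_pos: [0.5078, -0.2867, 0.0114]
tool_rot: [3.14, -0.001, -3.064]
contact_force: [-0.5, 1.0, 0.5]
opening: 0.0916
grip_force: 0.0
time: 19.35
tool_pos: [0.5083, -0.2869, 0.0131]
tool_rot: [3.141, 0.0, -3.064]
contact_force: [0.5, 0.8, 1.1]
opening: 0.0507
grip_force: 38.1
time: 19.75
tool_pos: [0.5083, -0.2869, 0.0131]
tool_rot: [3.141, 0.0, -3.064]
contact_force: [-0.5, 1.4, 2.2]
opening: 0.0508
grip_force: 38.1
```

```bash
python3 -m handwheel '[0,0,0,0,1, 0,0,0,0,1, 0,0,0,0,1, 0,0,0,0,1, 0,0,40,0,1, 0,0,40,0,1, 0,0,0,0,1]' 20
python3 -m handwheel '[5,45,0,-0.012,1, 5,45,0,-0.012,1, 5,45,0,-0.012,1, 5,45,0,-0.012,1, 5,45,0,-0.012,1, 5,45,0,-0.012,1, 5,45,0,-0.012,1, 5,45,0,-0.012,1]'
python3 -c "from see import *; look('D',.048); p=cv2.imread('pics/scene_D.png')[200:290,200:320]; cv2.imwrite('pics/sDc.png',cv2.resize(p,None,fx=6,fy=6))"
```

```text
time: 20.45
tool_pos: [0.5111, -0.2892, 0.0985]
tool_rot: [-3.135, 0.008, -3.064]
contact_force: [0.7, 0.5, -0.2]
opening: 0.0916
grip_force: 0.0
time: 21.25
tool_pos: [0.5481, 0.0748, 0.0927]
tool_rot: [-3.142, -0.0, 3.122]
contact_force: [1.2, -1.3, 0.6]
opening: 0.0918
grip_force: 0.0
top wood c=(515,-286) 149x108 ang 4.4 (0.076 rad)
top wood c=(713,927) 146x97 ang 78.6 (1.371 rad)
top white c=(501,-286) 113x56 ang 6.7 (0.117 rad)
top white c=(881,503) 91x77 ang 77.4 (1.351 rad)
scene wood c=(522,-295) 156x119 ang 4.6 (0.081 rad)
scene wood c=(556,263) 189x184 ang 89.2 (1.557 rad)
scene wood c=(731,904) 144x96 ang 77.9 (1.360 rad)
scene white c=(515,-295) 113x62 ang 3.6 (0.062 rad)
scene white c=(621,36) 93x48 ang -9.1 (-0.158 rad)
scene white c=(478,35) 94x45 ang -0.1 (-0.001 rad)
tcp [548.1  78.   92.6] 3.128 open 91.6 grip 0.0 t 21.35
```

View pics/sDc.png

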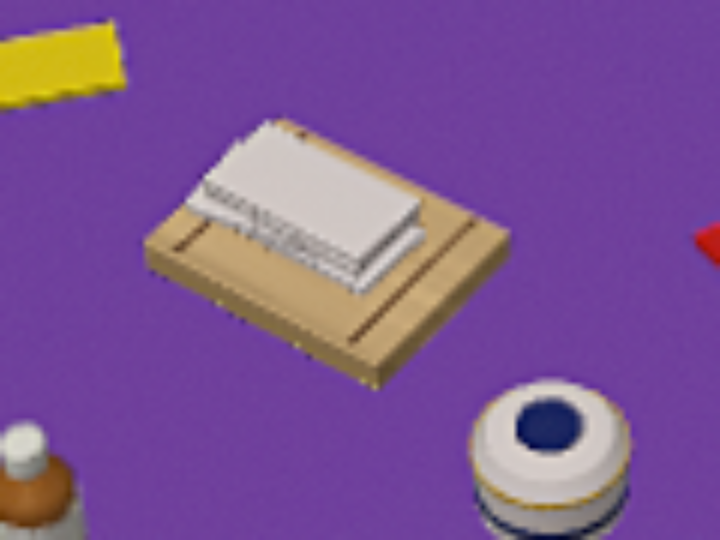

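Tile D and tile B are left. The pile's lowest two tiles are still skewed by a few degrees, so I'll square them once all the tiles are stacked.

```bash
python3 -m handwheel '[23,3,-15,-0.07,1, 23.2,2.4,-15,-0.065,1, 0,0,-30,0,1, 0,0,-25,0,1, 0,0,-10,0,1, 0,0,-5.5,0,1, 0,0,0,0,1]' 20
python3 -m handwheel '[0,0,0,0,0.3, 0,0,0,0,0.3, 0,0,0,0,0.3, 0,0,0,0,0.3, 0,0,0,0,0.3, 0,0,0,0,0.3, 0,0,0,0,0.3]'
python3 -m handwheel '[0,0,20,0,0.3, 0,0,30,0,0.3, 0,0,40,0,0.3, 0,0,0,0,0.3, 0,0,0,0,0.3]'
python3 -c "from see import *; look('E',.048)"
```

```text
time: 22.05
tool_pos: [0.5945, 0.078, -0.0075]
tool_rot: [-3.142, -0.0, 2.987]
contact_force: [-0.0, -0.0, 0.6]
opening: 0.0922
grip_force: 0.0
time: 22.75
tool_pos: [0.5946, 0.0785, -0.0073]
tool_rot: [3.141, 0.0, 2.988]
contact_force: [-0.3, 0.7, 0.7]
opening: 0.0494
grip_force: 20.0
time: 23.25
tool_pos: [0.5948, 0.0784, 0.0832]
tool_rot: [3.141, 0.002, 2.988]
contact_force: [0.1, 0.3, -1.5]
opening: 0.0498
grip_force: 20.0
top wood c=(515,-286) 149x108 ang 4.4 (0.076 rad)
top wood c=(538,287) 137x134 ang -86.6 (-1.512 rad)
top wood c=(713,927) 146x97 ang 78.7 (1.373 rad)
top white c=(459,281) 126x69 ang 88.8 (1.550 rad)
top white c=(501,-286) 113x56 ang 6.7 (0.117 rad)
top white c=(598,277) 131x54 ang 89.8 (1.567 rad)
top white c=(881,503) 91x77 ang 77.4 (1.351 rad)
scene wood c=(522,-295) 156x119 ang 4.6 (0.081 rad)
scene wood c=(731,904) 144x96 ang 77.9 (1.360 rad)
scene white c=(515,-295) 113x62 ang 3.6 (0.062 rad)
scene white c=(478,35) 94x45 ang -0.1 (-0.001 rad)
tcp [593.5  78.3  81.3] 2.988 open 49.6 grip 20.0 t 23.35
```

```bash
python3 -m handwheel '[-10.8,-45.7,0,0.029,0.3, -10.8,-45.7,0,0.029,0.3, -10.8,-45.7,0,0.029,0.3, -10.8,-45.7,0,0.029,0.3, -10.8,-45.7,0,0.029,0.3, -10.8,-45.7,0,0.029,0.3, -10.8,-45.7,0,0.029,0.3, -10.8,-45.7,0,0.029,0.3]'
python3 -m handwheel '[0,0,0,0,0.3, 0,0,-20,0,0.3, 0,0,-12,0,0.3, 0,0,-6,0,0.3, 0,0,-3,0,0.3, 0,0,0,0,0.3]'
python3 -m handwheel '[0,0,0,0,0.8, 0,0,0,0,0.8, 0,0,0,0,0.8, 0,0,0,0,0.8, 0,0,20,0,1, 0,0,30,0,1, 0,0,0,0,1]' 20
python3 -m handwheel '[-8,45,0,-0.009,1, -8,45,0,-0.009,1, -8,45,0,-0.009,1, -8,45,0,-0.009,1, -8,45,0,-0.009,1, -8,45,0,-0.009,1, -8,45,0,-0.009,1, -8,48,0,-0.013,1]'
python3 -c "from see import *; look('F',.055)"
```

```text
time: 24.15
tool_pos: [0.5065, -0.2884, 0.0808]
tool_rot: [3.139, -0.002, -3.062]
contact_force: [1.1, 0.5, -1.3]
opening: 0.0494
grip_force: 20.0
time: 24.75
tool_pos: [0.5082, -0.2865, 0.0414]
tool_rot: [3.141, -0.001, -3.062]
contact_force: [-0.1, 0.4, -1.3]
opening: 0.0495
grip_force: 20.0
time: 25.45
tool_pos: [0.5101, -0.2887, 0.0955]
tool_rot: [-3.137, 0.006, -3.063]
contact_force: [0.3, 0.4, 0.6]
opening: 0.0902
grip_force: 0.0
time: 26.25
tool_pos: [0.4435, 0.0773, 0.0914]
tool_rot: [3.142, 0.0, -3.141]
contact_force: [1.1, 0.2, 0.2]
opening: 0.0918
grip_force: 0.0
top wood c=(515,-286) 149x108 ang 4.4 (0.076 rad)
top wood c=(713,927) 146x97 ang 78.6 (1.371 rad)
top white c=(501,-285) 114x57 ang 7.1 (0.123 rad)
top white c=(532,552) 97x80 ang -4.8 (-0.084 rad)
top white c=(878,502) 94x73 ang 48.8 (0.852 rad)
scene wood c=(521,-296) 154x119 ang 6.5 (0.114 rad)
scene wood c=(731,904) 144x96 ang 77.9 (1.360 rad)
scene wood c=(-339,677) 187x135 ang 87.1 (1.521 rad)
scene white c=(508,-288) 99x49 ang 4.7 (0.082 rad)
scene white c=(484,28) 93x45 ang -0.1 (-0.001 rad)
tcp [442.2  80.5  91.3] -3.133 open 91.8 grip 0.0 t 26.35
```

```bash
python3 -m handwheel '[1,0,-30,0,1, 0,0,-30,0,1, 0,0,-24,0,1, 0,0,-10,0,1, 0,0,-5,0,1, 0,0,0,0,1]' 20
python3 -m handwheel '[0,0,0,0,0.3, 0,0,0,0,0.3, 0,0,0,0,0.3, 0,0,0,0,0.3, 0,0,0,0,0.3, 0,0,0,0,0.3, 0,0,0,0,0.3]'
python3 -m handwheel '[0,0,20,0,0.3, 0,0,40,0,0.3, 0,0,40,0,0.3, 0,0,0,0,0.3, 0,0,0,0,0.3]'
python3 -m handwheel '[7.9,-45.4,0,0.009,0.3, 7.9,-45.4,0,0.009,0.3, 7.9,-45.4,0,0.009,0.3, 7.9,-45.4,0,0.009,0.3, 7.9,-45.4,0,0.009,0.3, 7.9,-45.4,0,0.009,0.3, 7.9,-45.4,0,0.009,0.3, 7.7,-45.2,0,0.012,0.3]'
python3 -c "from see import *; look('G',.055)"
```

```text
time: 26.95
tool_pos: [0.4453, 0.0754, -0.0075]
tool_rot: [3.142, -0.0, -3.14]
contact_force: [1.1, 0.2, -0.5]
opening: 0.092
grip_force: 0.0
time: 27.65
tool_pos: [0.4452, 0.0758, -0.0073]
tool_rot: [3.141, 0.0, -3.139]
contact_force: [0.4, 0.1, 2.0]
opening: 0.0497
grip_force: 20.0
time: 28.15
tool_pos: [0.4453, 0.0758, 0.0929]
tool_rot: [3.141, 0.002, -3.139]
contact_force: [-0.1, 0.6, -0.9]
opening: 0.0495
grip_force: 20.0
time: 28.95
tool_pos: [0.507, -0.2885, 0.09]
tool_rot: [3.139, -0.003, -3.064]
contact_force: [1.1, 0.0, -0.1]
opening: 0.0495
grip_force: 20.0
top wood c=(713,927) 146x97 ang 78.7 (1.373 rad)
top white c=(532,552) 97x80 ang -4.8 (-0.084 rad)
top white c=(878,502) 94x73 ang 48.8 (0.852 rad)
scene wood c=(521,-296) 154x119 ang 6.5 (0.114 rad)
scene wood c=(731,904) 144x95 ang 78.3 (1.367 rad)
scene white c=(508,-288) 98x48 ang 5.5 (0.095 rad)
tcp [ 507.7 -292.3   90. ] -3.069 open 49.4 grip 20.0 t 29.05
```

```bash
python3 -m handwheel '[0,0,-20,0,0.3, 0,0,-15,0,0.3, 0,0,-6,0,0.3, 0,0,-3,0,0.3, 0,0,0,0,0.3]'
python3 -m handwheel '[0,0,0,0,1, 0,0,0,0,1, 0,0,0,0,1, 0,0,0,0,1, 0,0,0,0,1, 0,0,0,0,1, 16,1.2,-5,0,1, 16,1.2,-10,0,1]' 40
python3 -m handwheel '[0,0,-10,0,1, 0,0,-6,0,1, 0,0,-4.5,0,1, 0,0,0,0,0.7, 0,0,0,0,0.65, 0,0,0,0,0.6, 0,0,0,0,0.55, 0,0,0,0,0.5]'
python3 -m handwheel '[0,0,0,0,0.3, 0,0,0,0,0.3, 0,0,0,0,0.3, 0,0,0,0,0.3, 0,0,0,0,0.3, 0,0,0,0,0.3]'
python3 -m handwheel '[0,0,0,0,0.8, 0,0,0,0,0.8, 0,0,0,0,0.8, -16,-1.2,0,0,0.8, -16,-1.2,0,0,0.8, -16,-1.2,0,0,0.8, -16,-1.2,0,0,0.8, 0,0,0,0,0.7]'
python3 -m handwheel '[0,0,0,0,0.5, 0,0,0,0,0.5, 0,0,0,0,0.3, 0,0,0,0,0.3, 0,0,0,0,0.3, 0,0,0,0,0.3]'
python3 -m handwheel '[0,0,0,0,0.8, 0,0,0,0,0.8, 0,0,0,0,0.8, 16,1.2,0,0,0.8, 16,1.2,0,0,0.8, 0,0,0,0,0.7]'
python3 -m handwheel '[0,0,0,0,0.5, 0,0,0,0,0.5, 0,0,0,0,0.3, 0,0,0,0,0.3, 0,0,0,0,0.3, 0,0,0,0,0.3]'
```

```text
time: 29.55
tool_pos: [0.5075, -0.2863, 0.048]
tool_rot: [3.14, -0.001, -3.064]
contact_force: [-1.0, -0.0, -0.7]
opening: 0.0497
grip_force: 20.0
time: 30.35
tool_pos: [0.5409, -0.2854, 0.0343]
tool_rot: [-3.14, 0.002, -3.065]
contact_force: [-0.1, 0.3, -0.2]
opening: 0.092
grip_force: 0.0
time: 31.15
tool_pos: [0.5402, -0.2847, 0.0134]
tool_rot: [3.141, 0.001, -3.065]
contact_force: [1.5, 1.7, 1.2]
opening: 0.0563
grip_force: 1.9
time: 31.75
tool_pos: [0.5404, -0.2845, 0.0134]
tool_rot: [3.141, 0.001, -3.064]
contact_force: [1.0, 4.7, 6.0]
opening: 0.0496
grip_force: 39.7
time: 32.55
tool_pos: [0.4742, -0.2897, 0.0127]
tool_rot: [3.14, -0.002, -3.066]
contact_force: [0.1, 0.4, 0.3]
opening: 0.0691
grip_force: 0.0
time: 33.15
tool_pos: [0.4767, -0.2897, 0.0131]
tool_rot: [-3.141, 0.001, -3.064]
contact_force: [2.7, -0.9, -0.5]
opening: 0.0497
grip_force: 39.9
time: 33.75
tool_pos: [0.5095, -0.2872, 0.0131]
tool_rot: [-3.141, 0.001, -3.063]
contact_force: [-0.1, -0.4, 0.2]
opening: 0.0692
grip_force: 0.0
time: 34.35
tool_pos: [0.5076, -0.2871, 0.0129]
tool_rot: [3.141, -0.001, -3.065]
contact_force: [-1.2, 0.0, -0.7]
opening: 0.0499
grip_force: 39.9
```

The pile closes to 49.6–49.9 mm at both ends and in the middle, so it's square across y. Next I'll tap the ends with the nearly shut fingers as a flat face.

```bash
python3 -m handwheel '[0,0,0,0,0.8, 0,0,0,0,0.8, 0,0,0,0,0.8, 0,0,25,0,0.8, 0,0,28,0,0.8, 0,0,0,0,0.5, 0,0,0,0,0.11, -20,-1.6,0,0,0.11]' 20
python3 -m handwheel '[-20,-1.6,0,0,0.11, -20,-1.6,0,0,0.11, -20,-1.6,0,0,0.11, 0,0,0,0,0.11, 0,0,-20,0,0.11, 0,0,-20,0,0.11, 0,0,-12.5,0,0.11, 0,0,0,0,0.11]'
python3 -c "from see import *; look('H',.062)"
python3 -m handwheel '[3,0.24,0,0,0.11, 3,0.24,0,0,0.11, 3,0.24,0,0,0.11, 3,0.24,0,0,0.11, 3,0.24,0,0,0.11, 2,0.16,0,0,0.11, 2,0.16,0,0,0.11, 0,0,0,0,0.11]'
python3 -m handwheel '[2,0.16,0,0,0.11, 2,0.16,0,0,0.11, 2,0.16,0,0,0.11, 2,0.16,0,0,0.11, 2,0.16,0,0,0.11, 1,0.1,0,0,0.11, 0,0,0,0,0.11]'
```

```text
time: 35.15
tool_pos: [0.4891, -0.2885, 0.0653]
tool_rot: [-3.141, 0.001, -3.063]
contact_force: [-0.4, -0.2, 0.2]
opening: 0.0541
grip_force: 0.0
time: 35.95
tool_pos: [0.4275, -0.2926, 0.0115]
tool_rot: [3.138, -0.003, -3.064]
contact_force: [-0.1, -0.3, 0.4]
opening: 0.0103
grip_force: 0.0
top wood c=(528,-285) 121x109 ang 3.3 (0.057 rad)
top wood c=(713,927) 146x97 ang 78.7 (1.373 rad)
top white c=(530,550) 96x80 ang -4.8 (-0.084 rad)
top white c=(875,500) 94x73 ang 48.8 (0.852 rad)
scene wood c=(521,-296) 154x119 ang 6.5 (0.114 rad)
scene wood c=(731,904) 144x96 ang 77.9 (1.360 rad)
scene white c=(508,-288) 98x48 ang 5.4 (0.094 rad)
tcp [ 428.4 -293.6   13.4] -3.064 open 10.0 grip 0.0 t 36.05
time: 36.85
tool_pos: [0.4474, -0.2921, 0.0135]
tool_rot: [3.142, 0.0, -3.064]
contact_force: [-0.2, 0.2, 0.7]
opening: 0.0101
grip_force: 0.4
time: 37.55
tool_pos: [0.4584, -0.2911, 0.0135]
tool_rot: [3.142, 0.0, -3.064]
contact_force: [-1.1, -0.3, 0.7]
opening: 0.0104
grip_force: 0.5
```

```bash
python3 -c "
from see import *; look('I',.062); p=cv2.imread('pics/scene_I.png')[180:280,200:310]; cv2.imwrite('pics/sIc.png',cv2.resize(p,None,fx=6,fy=6))"
```

```text
top wood c=(713,927) 146x97 ang 78.7 (1.373 rad)
top white c=(530,550) 96x80 ang -4.8 (-0.084 rad)
top white c=(875,500) 94x73 ang 48.8 (0.852 rad)
scene wood c=(520,-298) 153x120 ang 8.0 (0.139 rad)
scene wood c=(731,904) 144x96 ang 77.9 (1.360 rad)
scene white c=(528,-288) 98x48 ang 4.6 (0.080 rad)
tcp [ 458.4 -291.2   13.5] -3.064 open 10.2 grip 0.2 t 37.65
```

View pics/sIc.png

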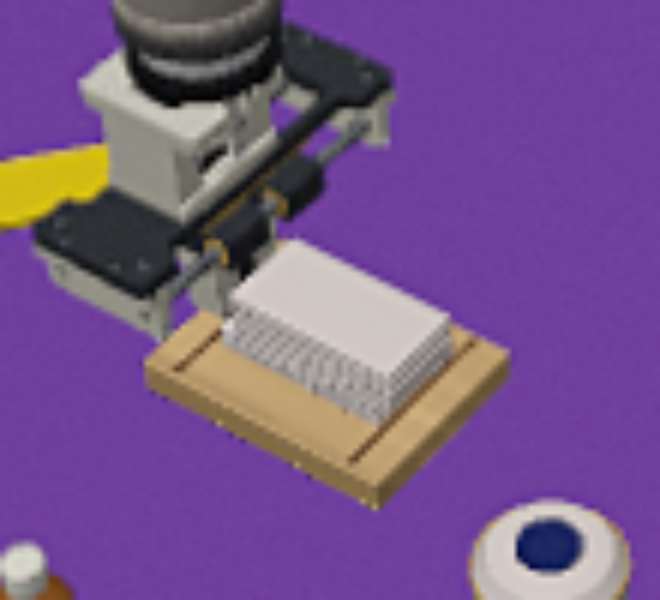

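```bash
python3 -m handwheel '[-15,-1.2,0,0,0.11, -15,-1.2,0,0,0.11, -10,-0.8,0,0,0.11, 0,0,0,0,0.11]' | sed -n 2p
python3 - <<'E'
from see import *
acc=[]
for i in range(4):
    p,d=eyes.read_camera("scene")
    g=np.array([(x,y) for y in range(170,260) for x in range(195,310)])
    acc.append(cloud("scene",d,g))
c=np.median(acc,0); s=robot.observe()["tool_pos"]*1000; print(s)
if True:
    w=c[(abs(c[:,0]-s[0])<60)&(abs(c[:,1]-s[1])<35)&(c[:,2]>10)]
    for z in range(20,130,8):
        q=w[(w[:,2]>=z)&(w[:,2]<z+8)]
        if len(q)>2: print(z,len(q),"x-tcp pct",np.percentile(q[:,0]-s[0],[5,50,90,97]).round(0),"y",np.percentile(q[:,1]-s[1],[5,50,95]).round(0))
t=c[(c[:,2]>10)&(c[:,0]>455)&(c[:,0]<600)&(abs(c[:,1]+288)<40)]
for z in range(20,66,7):
    q=t[(t[:,2]>=z)&(t[:,2]<z+7)]
    if len(q)>3: print("pile",z,len(q),"x",np.percentile(q[:,0],[3,50,97]).round(0),"y",np.percentile(q[:,1],[3,50,97]).round(0))
look('J',.062)
E
```

```text
tool_pos: [0.4174, -0.2945, 0.0137]
[ 418.83212335 -294.66214831   13.70652976]
20 54 x-tcp pct [10. 36. 57. 59.] y [-32. -18.  18.]
28 18 x-tcp pct [ 3. 10. 54. 56.] y [-20.  -1.  12.]
36 26 x-tcp pct [-5.  7. 10. 11.] y [-23. -10.  16.]
44 32 x-tcp pct [-9.  7. 11. 12.] y [-25. -12.  17.]
52 27 x-tcp pct [-2.  9. 11. 12.] y [-25. -10.  20.]
60 14 x-tcp pct [-1.  9. 11. 11.] y [-25. -20.  21.]
68 6 x-tcp pct [ 8. 10. 12. 13.] y [-24. -21.  21.]
92 31 x-tcp pct [10. 33. 37. 37.] y [-34.   7.  29.]
100 46 x-tcp pct [18. 33. 37. 38.] y [-34.   3.  28.]
108 103 x-tcp pct [19. 29. 35. 36.] y [-34.  -6.  32.]
116 14 x-tcp pct [21. 24. 25. 26.] y [-32.  -7.  27.]
124 43 x-tcp pct [21. 24. 27. 27.] y [-29.   2.  30.]
pile 20 233 x [460. 562. 592.] y [-326. -313. -255.]
pile 27 43 x [472. 521. 570.] y [-317. -312. -306.]
pile 34 55 x [482. 541. 580.] y [-316. -310. -271.]
pile 41 60 x [490. 556. 580.] y [-315. -309. -260.]
pile 48 62 x [490. 556. 580.] y [-315. -310. -269.]
pile 55 164 x [484. 532. 579.] y [-315. -294. -263.]
pile 62 299 x [482. 532. 576.] y [-312. -288. -263.]
top wood c=(526,-285) 127x108 ang 3.3 (0.057 rad)
top wood c=(713,927) 146x97 ang 78.7 (1.373 rad)
top white c=(522,-285) 111x49 ang 1.2 (0.021 rad)
top white c=(530,550) 96x80 ang -4.8 (-0.084 rad)
top white c=(875,500) 94x73 ang 48.8 (0.852 rad)
scene wood c=(522,-295) 156x119 ang 4.6 (0.081 rad)
scene wood c=(731,904) 144x96 ang 77.9 (1.360 rad)
scene white c=(528,-288) 98x48 ang 4.6 (0.080 rad)
tcp [ 418.7 -294.5   13.6] -3.064 open 10.2 grip 0.0 t 38.35
```

```bash
python3 -c "
import cv2,numpy as np
a=cv2.imread('pics/scene_J.png')[185:275,200:300]; b=cv2.imread('pics/top_J.png')[175:265,360:460]
cv2.imwrite('pics/Jc.png',np.hstack([cv2.resize(a,(400,360),interpolation=cv2.INTER_CUBIC),cv2.resize(b,(400,360),interpolation=cv2.INTER_CUBIC)]))"
```

```text
(no output)
```

View pics/Jc.png

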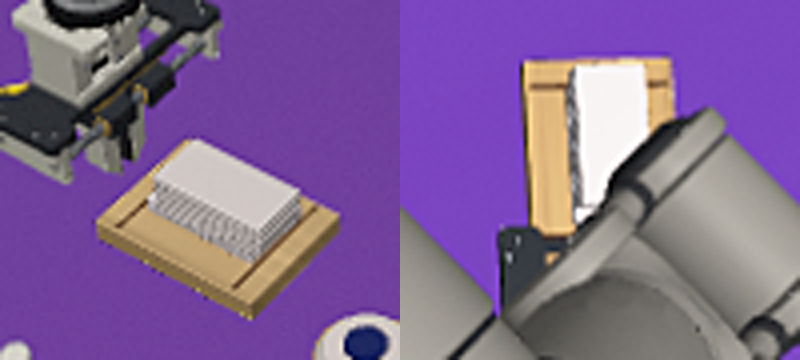

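```bash
python3 - <<'E'
from see import *
acc=[]
for i in range(3):
    p,d=eyes.read_camera("scene"); d[d==0]=np.nan; acc.append(d)
d=np.nanmedian(acc,0); s=robot.observe()["tool_pos"]*1000
a=.079; R=np.array([[np.cos(a),np.sin(a)],[-np.sin(a),np.cos(a)]])
for v in range(198,232,2):
    r=[]
    for u in range(220,250,3):
        c=cloud("scene",d,[(u,v)])[0]; l=R@(c[:2]-s[:2]); r.append("%d/%d/%d"%(*l,c[2]) if c[2]==c[2] else "-")
    print(v,*r)
E
```

```text
198 31/-50/185 36/-43/183 15/-12/150 19/-4/146 22/4/142 22/16/132 26/24/128 -74/139/-3 -63/142/0 31/57/107
200 22/-43/168 19/-29/157 14/-12/142 19/-5/139 22/3/134 26/11/130 24/26/118 -63/127/1 27/47/104 -47/139/1
202 21/-43/160 16/-27/145 20/-19/143 24/-11/138 26/-1/132 22/14/118 25/23/113 34/27/115 -48/124/2 -43/133/-1
204 22/-45/154 20/-32/144 23/-23/139 23/-11/130 25/-1/123 24/11/113 31/17/113 35/25/109 -43/119/0 -35/125/0
206 22/-46/148 22/-35/139 25/-26/134 26/-15/126 15/6/104 27/6/110 36/11/112 35/24/102 -37/111/0 -27/115/2
208 22/-47/141 23/-37/133 24/-27/127 20/-11/113 16/5/98 29/4/105 37/8/106 35/23/94 -31/104/0 -22/108/0
210 21/-47/133 23/-38/127 19/-23/113 24/-16/110 34/-13/113 24/7/92 35/10/96 -32/90/0 -24/96/0 -15/100/1
212 24/-52/130 19/-36/115 23/-27/111 32/-24/113 35/-16/108 9/21/65 -37/81/-3 -26/83/0 -17/87/1 -8/92/2
214 23/-52/122 18/-36/107 31/-36/113 34/-27/108 35/-16/100 11/18/60 -28/70/0 -18/74/2 -11/80/1 -4/87/0
216 3/-36/90 20/-39/102 29/-36/104 33/-27/100 11/4/63 11/16/54 -22/63/0 -13/68/0 -4/72/2 3/78/2
218 -10/-25/66 30/-49/107 28/-36/95 33/-29/93 9/5/53 8/19/42 -16/56/0 -6/60/1 3/63/4 8/72/0
220 25/-58/103 0/-24/63 11/-21/67 11/-9/57 7/6/43 10/15/37 -10/49/0 -2/55/-1 6/59/0 29/49/20
222 31/-64/103 -1/-23/53 8/-20/56 12/-12/52 6/5/34 -12/37/0 -1/39/3 3/48/0 27/36/21 65/11/62
224 -46/3/-1 -2/-23/44 9/-22/50 11/-12/43 6/5/26 -4/28/1 0/36/-1 24/25/19 61/1/59 71/3/62
226 -38/-4/0 -30/0/0 6/-21/39 11/-13/35 -8/17/0 0/23/0 7/28/0 60/-11/60 68/-7/61 76/-2/62
228 -33/-10/0 -25/-5/0 -17/0/0 -10/6/-1 -2/11/0 6/15/0 28/6/20 65/-17/60 76/-15/64 80/-7/60
230 -29/-16/-2 -18/-12/0 -10/-7/1 -5/0/-1 4/3/0 25/-4/19 60/-25/55 73/-26/63 79/-19/61 87/-16/63<stdin>:5: RuntimeWarning: All-NaN slice encountered
```

```bash
cat > prof.py <<'E'
from see import *
def prof(u0=195,u1=310,v0=170,v1=270,yc=-288):
    acc=[]
    for i in range(3):
        p,d=eyes.read_camera("scene"); d[d==0]=np.nan; acc.append(d)
    d=np.nanmedian(acc,0); s=robot.observe()["tool_pos"]*1000
    g=np.array([(u,v) for v in range(v0,v1) for u in range(u0,u1)]); c=cloud("scene",d,g)
    a=.079; c[:,:2]=(c[:,:2]-[515,-287])@np.array([[np.cos(a),-np.sin(a)],[np.sin(a),np.cos(a)]])
    t=(s[:2]-[515,-287])@np.array([[np.cos(a),-np.sin(a)],[np.sin(a),np.cos(a)]])
    print("tcp in board frame",t.round(1))
    return c[np.isfinite(c[:,2])],t
E
python3 -m handwheel '[10,0.8,0,0,0.11, 10,0.8,0,0,0.11, 10,0.8,0,0,0.11, 8,0.6,0,0,0.11, 0,0,0,0,0.11]' | sed -n 2p
python3 - <<'E'
from prof import *
c,t=prof()
f=c[(abs(c[:,0]-t[0])<20)&(abs(c[:,1]-t[1])<30)&(c[:,2]>64)&(c[:,2]<86)]; print("finger x-tcp",np.percentile(f[:,0]-t[0],[10,50,90,97]).round(1),len(f))
top=c[(c[:,2]>57)&(c[:,2]<67)&(c[:,0]>t[0]+13)&(abs(c[:,1])<40)]
print("top x",np.percentile(top[:,0],[.5,2,98,99.5]).round(1),"y",np.percentile(top[:,1],[.5,2,98,99.5]).round(1),len(top))
for z in range(22,62,5):
    q=c[(abs(c[:,2]-z-2.5)<2.5)&(c[:,1]>-20)&(c[:,1]<24)&(c[:,0]>20)]; 
    if len(q): print("+x face",z,np.median(q[:,0]).round(1),len(q))
    q=c[(abs(c[:,2]-z-2.5)<2.5)&(c[:,0]>-25)&(c[:,0]<45)&(c[:,1]<-10)]; 
    if len(q): print("  -y face",z,np.median(q[:,1]).round(1),len(q))
E
```

```text
tool_pos: [0.4574, -0.2912, 0.0135]
tcp in board frame [-59.3   0.5]
finger x-tcp [ 4.  10.3 11.4 12.1] 10
top x [-36.4 -34.7  63.7  64.3] y [-27.3 -26.7  22.8  23.5] 447
+x face 22 66.8 18
  -y face 22 -26.8 48
  -y face 27 -25.3 17
+x face 32 62.5 6
  -y face 32 -25.7 22
+x face 37 63.3 8
  -y face 37 -25.6 20
+x face 42 64.3 10
  -y face 42 -25.6 19
+x face 47 63.4 14
  -y face 47 -25.7 23
+x face 52 63.7 12
  -y face 52 -25.6 17
+x face 57 46.7 69
  -y face 57 -22.1 57prof.py:6: RuntimeWarning: All-NaN slice encountered
  d=np.nanmedian(acc,0); s=robot.observe()["tool_pos"]*1000
```

```bash
python3 -W ignore - <<'E'
from prof import *
c,t=prof(230,310,200,270)
q=c[(c[:,2]>16)&(c[:,2]<40)&(c[:,0]>40)&(c[:,0]<80)&(abs(c[:,1])<20)]
print(q[np.argsort(q[:,1])].round(0).astype(int).tolist())
E
```

```text
tcp in board frame [-59.4   0.3]
[[54, -20, 19], [57, -19, 20], [63, -18, 40], [62, -18, 35], [65, -18, 20], [65, -18, 24], [75, -17, 21], [53, -17, 20], [60, -17, 20], [71, -17, 18], [67, -16, 19], [55, -16, 21], [77, -15, 20], [69, -15, 19], [58, -14, 20], [63, -14, 36], [65, -14, 20], [72, -14, 20], [61, -13, 21], [72, -13, 23], [56, -12, 22], [75, -12, 20], [66, -11, 19], [67, -11, 23], [77, -11, 16], [58, -10, 21], [77, -10, 19], [62, -10, 23], [62, -10, 19], [69, -9, 23], [72, -9, 19], [72, -8, 23], [61, -8, 34], [64, -7, 22], [56, -7, 21], [78, -7, 17], [59, -6, 22], [73, -6, 18], [77, -6, 20], [63, -5, 37], [65, -5, 21], [72, -4, 20], [67, -3, 20], [56, -2, 22], [59, -2, 19], [74, -2, 19], [77, -1, 21], [63, -1, 20], [63, -1, 37], [65, 0, 20], [69, 0, 18], [72, 0, 20], [57, 1, 20], [61, 1, 22], [68, 2, 21], [71, 3, 21], [56, 3, 21], [74, 3, 19], [77, 3, 16], [77, 5, 24], [63, 5, 37], [62, 5, 19], [77, 5, 19], [65, 5, 20], [61, 6, 21], [57, 6, 23], [68, 7, 21], [56, 7, 18], [71, 8, 17], [64, 8, 39], [62, 9, 20], [77, 9, 19], [65, 10, 21], [69, 10, 19], [69, 10, 23], [72, 10, 20], [76, 11, 22], [57, 11, 19], [61, 11, 21], [64, 12, 22], [55, 14, 19], [63, 14, 37], [69, 15, 18], [73, 15, 21], [76, 15, 18], [75, 16, 21], [57, 17, 23], [64, 17, 18], [63, 17, 22], [64, 18, 39], [67, 18, 19], [55, 18, 17], [78, 18, 17], [59, 18, 18], [70, 19, 20], [73, 19, 22], [76, 20, 19]]
```

```bash
python3 -m handwheel '[-10,-0.8,0,0,0.11, 0,0,30,0,0.11, 0,0,30,0,0.11, 40,3.2,0,0,0.11, 40,3.2,0,0,0.11, 40,3.2,0,0,0.11, 40,3.2,0,0,0.11, 10,0.8,0,0,0.11]' | sed -n 2p
python3 -m handwheel '[0,0,0,0,0.11, 0,0,-25,0,0.11, 0,0,-25,0,0.11, 0,0,-10,0,0.11, 0,0,0,0,0.11]' | sed -n 2,4p
python3 -m handwheel '[-3,-0.24,0,0,0.11, -3,-0.24,0,0,0.11, -3,-0.24,0,0,0.11, -3,-0.24,0,0,0.11, -3,-0.24,0,0,0.11, -3,-0.24,0,0,0.11, -3,-0.24,0,0,0.11, 0,0,0,0,0.11]' | sed -n '2p;4p'
python3 -m handwheel '[-3,-0.24,0,0,0.11, -3,-0.24,0,0,0.11, -2,-0.16,0,0,0.11, 0,0,0,0,0.11]' | sed -n '2p;4p'
python3 -m handwheel '[10,0.8,0,0,0.11, 20,1.6,0,0,0.11, 20,1.6,20,0,0.11, 0,0,40,0,0.11, -30,40,10,0,0.11, -30,50,0,0,0.11, 0,50,0,0,0.11, 0,50,0,0,0.11]' | sed -n 2p
cat >> prof.py <<'E'
def report(c):
    top=c[(c[:,2]>57)&(c[:,2]<67)&(abs(c[:,1])<45)]
    print("top x",np.percentile(top[:,0],[.5,2,98,99.5]).round(1),"y",np.percentile(top[:,1],[.5,2,98,99.5]).round(1),len(top))
    ex=np.percentile(top[:,0],98); ey=np.percentile(top[:,1],2)
    for z in range(22,62,4):
        q=c[(abs(c[:,2]-z-2)<2)&(abs(c[:,1]+3)<18)&(c[:,0]>ex-12)&(c[:,0]<ex+15)]
        r=c[(abs(c[:,2]-z-2)<2)&(c[:,0]>ex-85)&(c[:,0]<ex-15)&(abs(c[:,1]-ey)<10)]
        print(z,"+x face",np.percentile(q[:,0],[10,50,90]).round(1) if len(q) else "",len(q)," -y face",np.percentile(r[:,1],[10,50,90]).round(1) if len(r) else "",len(r))
E
python3 -W ignore -c "
from prof import *
c,t=prof(); report(c); look('K',.062)"
```

```text
tool_pos: [0.6187, -0.2781, 0.0732]
tool_pos: [0.614, -0.2785, 0.012]
tool_rot: [3.139, -0.003, -3.065]
contact_force: [-0.9, 0.3, 0.6]
tool_pos: [0.5947, -0.2803, 0.0135]
contact_force: [0.3, -0.3, -0.4]
tool_pos: [0.5868, -0.2809, 0.0136]
contact_force: [0.1, 0.1, 1.1]
tool_pos: [0.5819, -0.0934, 0.084]
tcp in board frame [ 82.7 189.4]
top x [-39.1 -37.   59.9  61.1] y [-27.2 -26.7  22.7  24.1] 445
22 +x face [54.4 58.8 72.5] 14  -y face [-29.3 -25.2 -23.9] 19
26 +x face  0  -y face [-26.2 -25.4 -24.9] 13
30 +x face  0  -y face [-27.4 -26.3 -25.2] 13
34 +x face [59.7 60.4 60.8] 6  -y face [-27.1 -25.8 -24.6] 20
38 +x face [59.  61.  61.4] 5  -y face [-27.5 -25.7 -24.6] 16
42 +x face [59.7 60.9 61.7] 8  -y face [-27.2 -26.  -24.6] 14
46 +x face [59.3 60.1 62.4] 11  -y face [-27.2 -26.2 -25.1] 17
50 +x face [58.9 59.8 60.7] 9  -y face [-27.  -26.  -24.6] 19
54 +x face [59.6 60.  60.8] 5  -y face [-26.6 -26.  -24.4] 13
58 +x face [49.8 56.2 60.6] 33  -y face [-26.6 -23.9 -18.2] 44
top wood c=(515,-286) 149x108 ang 4.4 (0.076 rad)
top wood c=(713,927) 146x97 ang 78.7 (1.373 rad)
top white c=(525,-286) 98x50 ang 4.1 (0.071 rad)
top white c=(530,550) 96x80 ang -4.8 (-0.084 rad)
scene wood c=(520,-298) 153x120 ang 8.0 (0.139 rad)
scene wood c=(559,263) 189x178 ang 89.3 (1.559 rad)
scene wood c=(731,904) 144x95 ang 78.3 (1.367 rad)
scene white c=(525,-288) 99x48 ang 4.6 (0.080 rad)
tcp [582.7 -94.8  83.6] -3.063 open 9.8 grip 0.0 t 42.85
```

```bash
python3 -c "
import cv2,numpy as np
a=cv2.imread('pics/scene_K.png')[215:265,215:290]; b=cv2.imread('pics/top_K.png')[180:250,380:440]
cv2.imwrite('pics/Kc.png',np.hstack([cv2.resize(a,(510,340),interpolation=cv2.INTER_CUBIC),cv2.resize(b,(290,340),interpolation=cv2.INTER_CUBIC)]))"
```

```text
(no output)
```

View pics/Kc.png

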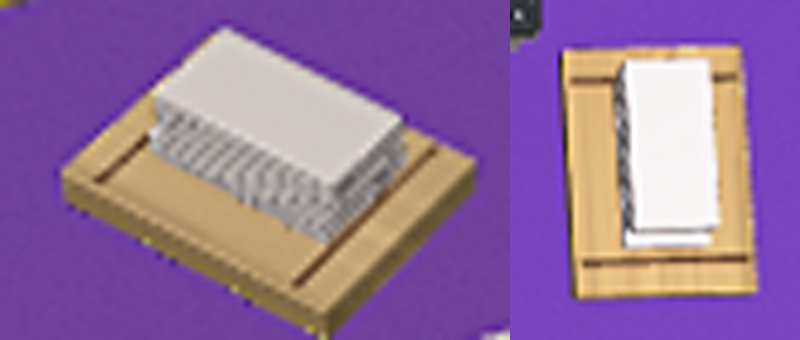

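The -x push left the lower tiles about 10 mm behind; a white step shows at the pile's near end in the top view. The +x push matches the expected geometry, so I'll press deeper from +x until every layer touches.

```bash
python3 -m handwheel '[10,-45,0,0,0.11, 10,-48,0,0,0.11, 10,-48,0,0,0.11, 5,-45,0,0,0.11, 0,0,0,0,0.11, 0,0,-30,0,0.11, 0,0,-25,0,0.11, 0,0,0,0,0.11]' | sed -n 2p
python3 -c "
from see import *; print(robot.observe()['tool_pos']*1000)"
```

```text
tool_pos: [0.6141, -0.2807, 0.0241]
[ 614.11602961 -280.68602102   24.09468704]
```

```bash
python3 -m handwheel '[0,0,-8,0,0.11, 0,0,-7,0,0.11, -8,-0.6,0,0,0.11, -8,-0.6,0,0,0.11, -5,-0.4,0,0,0.11, -3,-0.24,0,0,0.11, -2,-0.2,0,0,0.11, -2,-0.2,0,0,0.11]' | sed -n '2p;4p'
python3 -m handwheel '[-2,-0.16,0,0,0.11, -2,-0.16,0,0,0.11, -2,-0.16,0,0,0.11, -2,-0.16,0,0,0.11, -2,-0.16,0,0,0.11, -2,-0.16,0,0,0.11, -2,-0.16,0,0,0.11, -2,-0.16,0,0,0.11]' | sed -n '2p;4p'
python3 -m handwheel '[0,0,0,0,0.11, 10,0.8,0,0,0.11, 20,1.6,0,0,0.11, 10,0.8,30,0,0.11, 0,0,40,0,0.11, 0,45,0,0,0.11, 0,50,0,0,0.11, 0,50,0,0,0.11]' | sed -n '2p;4p'
python3 -W ignore -c "
from prof import *
c,t=prof(); report(c); look('L',.062)
a=cv2.imread('pics/scene_L.png')[215:265,215:290]; b=cv2.imread('pics/top_L.png')[180:250,380:440]
cv2.imwrite('pics/Lc.png',np.hstack([cv2.resize(a,(510,340),interpolation=cv2.INTER_CUBIC),cv2.resize(b,(290,340),interpolation=cv2.INTER_CUBIC)]))"
```

```text
tool_pos: [0.5889, -0.2832, 0.0136]
contact_force: [0.2, -0.1, 0.8]
tool_pos: [0.573, -0.2844, 0.0135]
contact_force: [2.8, 1.1, 0.7]
tool_pos: [0.6128, -0.1348, 0.0834]
contact_force: [1.0, 0.3, 0.4]
tcp in board frame [109.9 146. ]
top x [-54.  -51.8  46.4  47.5] y [-27.1 -26.6  23.2  24.3] 443
22 +x face [46.5 49.3 58. ] 13  -y face [-33.7 -25.9 -24.4] 26
26 +x face [45.6 46.5 47.2] 8  -y face [-27.3 -25.3 -24.3] 12
30 +x face [44.8 46.2 47.1] 12  -y face [-27.2 -25.7 -25.1] 18
34 +x face [46.  46.8 47.6] 2  -y face [-26.3 -26.  -25.3] 11
38 +x face [44.7 46.3 47.1] 11  -y face [-27.2 -25.6 -24.4] 19
42 +x face [44.3 46.4 47.2] 9  -y face [-26.7 -25.6 -24.5] 17
46 +x face [44.8 45.6 46.5] 8  -y face [-26.7 -25.3 -24.4] 19
50 +x face [45.  46.3 47.7] 7  -y face [-26.5 -25.  -24.5] 17
54 +x face [45.  45.8 46.4] 6  -y face [-27.3 -25.7 -24.5] 19
58 +x face [38.5 44.8 47.1] 18  -y face [-26.6 -23.8 -18.4] 25
top wood c=(515,-286) 149x108 ang 4.4 (0.076 rad)
top wood c=(713,927) 146x97 ang 78.7 (1.373 rad)
top white c=(510,-288) 100x49 ang 4.6 (0.080 rad)
top white c=(530,550) 96x80 ang -4.8 (-0.084 rad)
top white c=(874,498) 90x76 ang 77.4 (1.351 rad)
scene wood c=(521,-296) 154x119 ang 6.5 (0.114 rad)
scene wood c=(731,904) 144x95 ang 78.3 (1.367 rad)
scene white c=(511,-289) 98x48 ang 4.6 (0.080 rad)
tcp [ 613.3 -136.2   83.3] -3.063 open 10.0 grip 0.0 t 46.3
```

View pics/Lc.png

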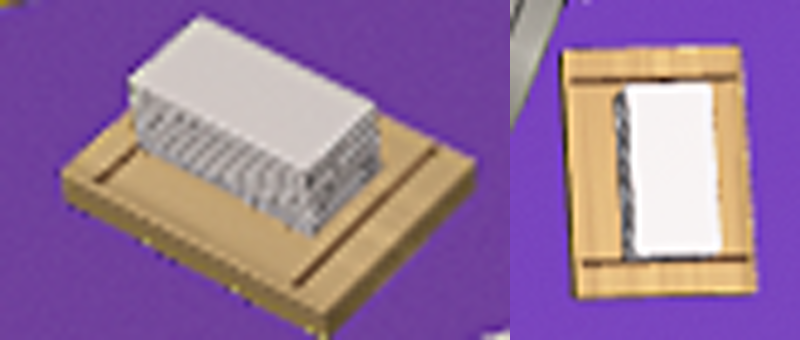

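The pile is flush: every layer's +x face is at 46 ± 0.5 mm and its -y face at -25.6 mm, and the pile lies within the board. Next is the plate.

```bash
python3 -m handwheel '[-11,41,0,-0.0785,1, -11,41,0,-0.0785,1, -11,41,0,-0.0785,1, -11,41,0,-0.0785,1, -11,41,0,-0.0785,1, -11,41,0,-0.0785,1, -11,41,0,-0.0785,1, -11,41,0,-0.0785,1]' | sed -n 2,3p
python3 -m handwheel '[-11,41,0,-0.0785,1, -11,41,0,-0.0785,1, -11,41,0,-0.0785,1, -11,41,0,-0.0785,1, 0,0,0,0,1, 0,0,-30,0,1, 0,0,-20,0,1, 0,0,0,0,1]' | sed -n 2,4p
python3 -c "
from see import *
for n in ('top','scene'):
    p,d=eyes.read_camera(n); show(n,p,['mint','green'],[.012,0])
print(robot.observe()['tool_pos'])"
```

```text
tool_pos: [0.5255, 0.1919, 0.0833]
tool_rot: [-3.142, 0.0, 2.585]
tool_pos: [0.4804, 0.3533, 0.0304]
tool_rot: [-3.136, -0.001, 2.275]
contact_force: [0.3, -0.6, -0.8]
top mint c=(541,290) size 84x83 ang 49.3 px(214,196)
top mint c=(696,763) size 118x74 ang -84.6 px(69,139)
top green c=(262,864) size 58x30 ang -85.1 px(18,278)
top green c=(273,807) size 43x28 ang -90.0 px(37,275)
top green c=(764,27) size 174x173 ang -86.8 px(307,130)
scene mint c=(529,301) size 82x76 ang 38.9 px(366,153)
scene mint c=(707,749) size 115x73 ang -85.3 px(461,120)
scene green c=(765,26) size 175x170 ang 38.3 px(379,223)
[0.4820873  0.35470987 0.03343728]
```

```bash
python3 -m handwheel '[0,0,-20,0,1, 0,0,-16.5,0,1, 6.5,-7.6,0,0,1, 6.5,-7.6,0,0,1, 6.5,-7.6,0,0,1, 9.8,-11.4,0,0,1, 13,-15.2,0,0,1, 13,-15.2,0,0,1]' | sed -n '2p;4p'
python3 -m handwheel '[13,-15.2,0,0,1, 13,-15.2,0,0,1, 13,-15.2,0,0,1, 13,-15.2,0,0,1, 13,-15.2,0,0,1, 13,-15.2,0,0,1, 13,-15.2,0,0,1, 13,-15.2,0,0,1]' | sed -n '2p;4p'
python3 -m handwheel '[13,-15.2,0,0,1, 13,-15.2,0,0,1, 13,-15.2,0,0,1, 9.8,-11.4,0,0,1, 6.5,-7.6,0,0,1, 3.3,-3.8,0,0,1, 0,0,0,0,1]' | sed -n '2p;4p'
python3 -c "
from see import *
for n in ('top','scene'):
    p,d=eyes.read_camera(n); show(n,p,['mint'],[.024])"
```

```text
tool_pos: [0.5377, 0.2904, -0.002]
contact_force: [-1.3, 1.8, 1.9]
tool_pos: [0.6412, 0.1684, -0.0032]
contact_force: [-0.7, 2.6, 1.6]
tool_pos: [0.6991, 0.1007, -0.0034]
contact_force: [-1.2, -0.2, 0.5]
top mint c=(692,756) size 118x73 ang -84.6 px(69,139)
top mint c=(740,33) size 79x42 ang 3.6 px(304,135)
scene mint c=(740,50) size 82x76 ang 38.5 px(377,210)
scene mint c=(713,730) size 114x73 ang -85.3 px(461,120)
```

```bash
python3 -m handwheel '[5,-5.5,0,0,1, 6,-6.5,0,0,1, 5,-5.5,0,0,1, 3,-4,0,0,1, 2,-2,0,0,1, 1,-1,0,0,1, 0,0,0,0,1]' | sed -n '2p;4p'
python3 -m handwheel '[-15,17.5,0,0,1, -26,30,0,0,1, -26,30,20,0,1, -20,20,40,0,1, -20,10,40,0,1, 0,0,0,0,1]' | sed -n '2p;4p'
python3 -W ignore -c "
from see import *
for n in ('top','scene'):
    p,d=eyes.read_camera(n); show(n,p,['mint','tape'],[.024,0])
look('M',.062)
from prof import *
c,t=prof(); report(c)"
```

```text
tool_pos: [0.7209, 0.0766, -0.0032]
contact_force: [-0.5, 1.1, 1.1]
tool_pos: [0.615, 0.1871, 0.1036]
contact_force: [1.0, 0.4, 0.5]
top mint c=(692,756) size 118x73 ang -84.6 px(69,139)
top mint c=(761,29) size 82x81 ang 3.2 px(306,128)
top tape c=(40,-84) size 72x19 ang 40.4 px(331,379)
top tape c=(498,349) size 132x21 ang 3.8 px(194,212)
scene mint c=(760,27) size 83x79 ang 38.4 px(379,217)
scene mint c=(713,730) size 114x73 ang -85.3 px(461,120)
scene tape c=(534,271) size 204x167 ang -0.8 px(360,164)
top wood c=(515,-286) 149x108 ang 4.4 (0.076 rad)
top wood c=(713,927) 146x97 ang 78.7 (1.373 rad)
top wood c=(761,30) 136x135 ang 3.2 (0.057 rad)
top white c=(509,-288) 100x51 ang 3.2 (0.057 rad)
top white c=(530,550) 96x80 ang -4.8 (-0.084 rad)
top white c=(875,500) 94x73 ang 48.8 (0.852 rad)
scene wood c=(521,-296) 154x119 ang 6.5 (0.114 rad)
scene wood c=(760,29) 140x134 ang 38.6 (0.673 rad)
scene wood c=(731,904) 144x95 ang 78.3 (1.367 rad)
scene white c=(511,-289) 98x48 ang 4.6 (0.080 rad)
tcp [613.6 183.8  95.9] 2.277 open 92.1 grip 0.0 t 51.9
tcp in board frame [135.4 461.3]
top x [-54.  -51.5  46.2  46.9] y [-27.2 -26.7  22.7  24. ] 443
22 +x face [44.9 46.6 57.3] 11  -y face [-34.3 -26.  -24.4] 27
26 +x face [45.1 46.3 47.5] 9  -y face [-27.9 -25.9 -24.2] 16
30 +x face [44.8 45.8 46.4] 6  -y face [-27.1 -25.9 -24.7] 14
34 +x face [45.8 46.3 47.1] 8  -y face [-26.8 -26.1 -25.4] 17
38 +x face [44.6 45.6 47.5] 7  -y face [-27.3 -26.  -24.6] 15
42 +x face [44.9 45.7 48. ] 6  -y face [-27.3 -25.6 -24.7] 16
46 +x face [44.7 46.2 47.4] 10  -y face [-27.1 -26.2 -24.9] 17
50 +x face [44.8 45.8 46.5] 8  -y face [-26.5 -26.  -25.4] 12
54 +x face [45.3 46.1 46.8] 8  -y face [-27.2 -25.9 -24.7] 22
58 +x face [37.9 43.1 46.1] 21  -y face [-26.8 -24.7 -18.4] 28
```

The plate is within about 4 mm of the felt's centre. Next I'll go behind the board on its -y side.

```bash
python3 -m handwheel '[-6.6,-40,0,-0.045,1, -6.6,-40,0,-0.045,1, -6.6,-40,0,-0.045,1, -6.6,-40,0,-0.045,1, -6.6,-40,0,-0.045,1, -6.6,-40,0,-0.045,1, -6.6,-40,0,-0.045,1, -6.6,-40,0,-0.045,1]' | sed -n 2,3p
python3 -m handwheel '[-6.6,-40,0,-0.045,1, -6.6,-40,0,-0.045,1, -6.6,-40,0,-0.045,1, -6.6,-40,0,-0.045,1, -6.6,-40,0,-0.045,1, -6.6,-40,0,-0.045,1, 0,0,0,0,1, 0,0,0,0,1]' | sed -n 2,3p
python3 -W ignore -c "
from prof import *
look('N',.062); print(robot.observe()['qpos'].round(2))
p=cv2.imread('pics/top_N.png'); print('lustre',ray('top',[(486,211)],.06))"
```

```text
tool_pos: [0.5603, -0.1377, 0.0959]
tool_rot: [-3.141, -0.001, 1.914]
tool_pos: [0.5205, -0.3765, 0.0954]
tool_rot: [-3.14, -0.002, 1.645]
top wood c=(515,-287) 150x108 ang 4.6 (0.080 rad)
top wood c=(713,927) 146x97 ang 78.6 (1.371 rad)
top wood c=(761,30) 136x135 ang 3.2 (0.057 rad)
top white c=(509,-287) 100x50 ang 3.2 (0.056 rad)
top white c=(530,550) 96x80 ang -4.8 (-0.084 rad)
top white c=(875,500) 94x73 ang 48.8 (0.852 rad)
scene wood c=(521,-296) 154x119 ang 6.5 (0.114 rad)
scene wood c=(760,29) 141x134 ang 38.6 (0.673 rad)
scene wood c=(731,904) 144x95 ang 78.3 (1.367 rad)
tcp [ 521.3 -374.7   96. ] 1.647 open 91.7 grip 0.0 t 53.75
[-0.74  0.66  1.33  0.    1.15 -0.82]
lustre [[ 530.94855826 -497.64040046]]
```

```bash
python3 -m handwheel '[0,0,-30,0,1, 0,0,-30,0,1, 0,0,-25,0,1, 0,0,-15,0,1, 0,0,0,0,1, 0,7,0,0,1, 0,6,0,0,1, 0,3,0,0,1]' | sed -n '2p;4p'
python3 -m handwheel '[0,2,0,0,1, 0,2,0,0,1, 0,2,0,0,1, 0,2,0,0,1, 0,2,0,0,1, 0,2,0,0,1, 0,3,0,0,1, 0,4,0,0,1]' | sed -n '2p;4p'
python3 -m handwheel '[0,5,0,-0.002,1, 0.2,6,0,-0.002,1, 0.2,7,0,-0.002,1, 0.2,8,0,-0.002,1, 0.2,8,0,-0.002,1, 0.2,8,0,-0.002,1, 0.2,8,0,-0.002,1, 0.2,8,0,-0.002,1]' | sed -n '2p;4p'
python3 -m handwheel '[0.2,8,0,-0.002,1, 0.2,8,0,-0.002,1, 0.2,8,0,-0.002,1, 0.2,8,0,-0.002,1, 0.2,7,0,-0.002,1, 0.2,5,0,-0.002,1, 0.2,3,0,-0.002,1, 0,1,0,0,1]' | sed -n '2p;4p'
python3 -W ignore -c "
from prof import *
look('O',.062)"
```

```text
tool_pos: [0.5221, -0.3592, -0.0017]
contact_force: [-0.3, 0.1, 0.2]
tool_pos: [0.5216, -0.3411, -0.0029]
contact_force: [0.0, -4.5, 0.5]
tool_pos: [0.523, -0.2822, -0.0029]
contact_force: [0.8, -5.5, 1.8]
tool_pos: [0.5243, -0.2344, -0.003]
contact_force: [-0.8, -5.9, 2.4]
top wood c=(713,927) 146x97 ang 78.7 (1.373 rad)
top wood c=(761,30) 136x135 ang 3.2 (0.057 rad)
top white c=(530,550) 96x80 ang -4.8 (-0.084 rad)
top white c=(875,500) 94x73 ang 48.8 (0.852 rad)
scene wood c=(760,29) 141x134 ang 38.6 (0.673 rad)
scene wood c=(731,904) 144x95 ang 78.3 (1.367 rad)
tcp [ 524.3 -234.4   -3.1] 1.617 open 91.8 grip 1.6 t 57.05
```

```bash
python3 -c "
import cv2,numpy as np
a=cv2.imread('pics/scene_O.png')[160:260,220:340]; b=cv2.imread('pics/top_O.png')[150:250,340:440]
cv2.imwrite('pics/Oc.png',np.hstack([cv2.resize(a,(432,360),interpolation=cv2.INTER_CUBIC),cv2.resize(b,(360,360),interpolation=cv2.INTER_CUBIC)]))"
```

```text
(no output)
```

View pics/Oc.png

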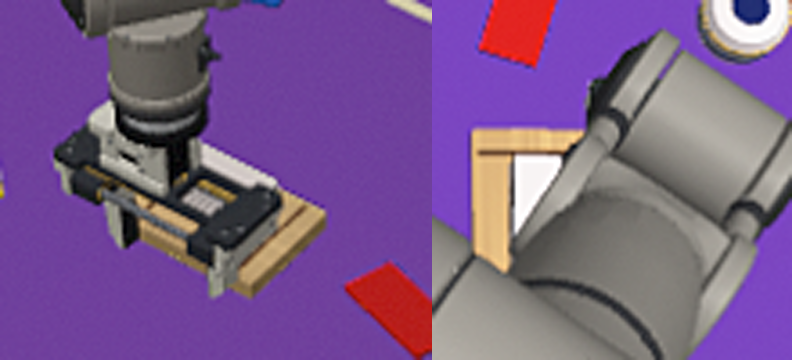

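```bash
python3 -m handwheel '[0,4,0,-0.001,1, 0.2,6,0,-0.001,1, 0.2,8,0,-0.001,1, 0.2,10,0,-0.001,1, 0.2,10,0,-0.001,1, 0.2,10,0,-0.001,1, 0.2,10,0,-0.001,1, 0.2,10,0,-0.001,1]' | sed -n '2p;4p'
python3 -m handwheel '[0.2,10,0,-0.001,1, 0.2,10,0,-0.001,1, 0.2,10,0,-0.001,1, 0.2,10,0,-0.001,1, 0.2,10,0,-0.001,1, 0.2,10,0,-0.001,1, 0.2,10,0,-0.001,1, 0.2,10,0,-0.001,1]' | sed -n '2p;4p'
python3 -m handwheel '[0.2,10,0,-0.002,1, 0.2,10,0,-0.002,1, 0.2,10,0,-0.002,1, 0.2,10,0,-0.002,1, 0.2,10,0,-0.002,1, 0.2,10,0,-0.002,1, 0.2,10,0,-0.002,1, 0.2,10,0,-0.002,1]' | sed -n '2p;4p'
python3 -m handwheel '[0.2,10,0,-0.002,1, 0.2,10,0,-0.002,1, 0.2,10,0,-0.002,1, 0.2,10,0,-0.002,1, 0.2,8,0,-0.002,1, 0.2,6,0,-0.002,1, 0.2,4,0,-0.002,1, 0,2,0,0,1]' | sed -n '2p;4p'
python3 -W ignore -c "
from prof import *
look('P',.062)
for n in ('top','scene'): show(n,cv2.imread(f'pics/{n}_P.png'),['wood','white'],[.02,.062],amin=150)" | grep -v "c=([6-9]"
```

```text
tool_pos: [0.5256, -0.1666, -0.0031]
contact_force: [-0.3, -5.7, 3.1]
tool_pos: [0.5271, -0.0865, -0.0031]
contact_force: [-0.8, -4.6, 3.9]
tool_pos: [0.5284, -0.0066, -0.0032]
contact_force: [-0.5, -5.6, 4.2]
tool_pos: [0.5294, 0.0534, -0.0032]
contact_force: [-0.4, -5.8, 5.1]
top white c=(530,550) 96x80 ang -4.8 (-0.084 rad)
tcp [529.4  53.6  -3.4] 1.571 open 91.4 grip 1.4 t 60.35
top white c=(337,-673) size 122x120 ang 47.4 px(549,284)
top white c=(530,550) size 96x80 ang -4.8 px(119,192)
top white c=(526,259) size 191x160 ang -0.7 px(222,197)
scene wood c=(1005,420) size 111x88 ang 88.1 px(498,186)
scene wood c=(548,187) size 276x199 ang 89.5 px(365,164)
scene white c=(401,-759) size 77x35 ang -0.8 px(94,308)
scene white c=(405,-696) size 84x78 ang 0.1 px(113,295)
scene white c=(-1149,-56) size 322x249 ang 66.3 px(45,59)
scene white c=(-1247,-15) size 238x225 ang 70.1 px(44,48)
```

```bash
python3 -m handwheel '[0,4,0,0,1, 0.2,6,0,0,1, 0.2,8,0,-0.001,1, 0.2,10,0,-0.001,1, 0.2,10,0,-0.001,1, 0.2,10,0,-0.001,1, 0.2,10,0,-0.001,1, 0.2,10,0,-0.001,1]' | sed -n '2p;4p'
python3 -m handwheel '[0.2,10,0,-0.001,1, 0.2,10,0,-0.001,1, 0.2,10,0,-0.001,1, 0.2,8,0,-0.001,1, 0.2,6,0,-0.001,1, 0.2,4,0,0,1, 0,2,0,0,1, 0,0,0,0,1]' | sed -n '2p;4p'
python3 -m handwheel '[0,-10,0,0,1, 0,-25,0,0,1, 0,-30,10,0,1, 0,-40,40,0,1, 0,-40,40,0,1, -30,-20,0,0,1, -30,0,0,0,1, 0,0,0,0,1]' | sed -n '2p;4p'
python3 -W ignore -c "
from prof import *
look('Q',.062)
a=cv2.imread('pics/scene_Q.png')[120:210,310:430]; b=cv2.imread('pics/top_Q.png')[150:250,170:270]
cv2.imwrite('pics/Qc.png',np.hstack([cv2.resize(a,(432,324),interpolation=cv2.INTER_CUBIC),cv2.resize(b,(324,324),interpolation=cv2.INTER_CUBIC)]))"
```

```text
tool_pos: [0.5309, 0.1212, -0.0033]
contact_force: [0.1, -6.0, 3.7]
tool_pos: [0.5319, 0.1713, -0.0035]
contact_force: [0.0, -3.1, 1.9]
tool_pos: [0.4683, 0.0152, 0.077]
contact_force: [-0.5, 0.3, -0.4]
top wood c=(532,236) 152x110 ang -0.7 (-0.013 rad)
top wood c=(713,927) 146x97 ang 78.7 (1.373 rad)
top wood c=(761,30) 136x135 ang 3.2 (0.057 rad)
top white c=(526,237) 100x52 ang -1.0 (-0.018 rad)
top white c=(530,550) 96x80 ang -4.8 (-0.084 rad)
top white c=(875,500) 94x73 ang 48.8 (0.852 rad)
scene wood c=(760,29) 141x134 ang 38.4 (0.670 rad)
scene wood c=(532,224) 164x127 ang 1.6 (0.028 rad)
scene wood c=(731,904) 144x95 ang 78.3 (1.367 rad)
scene white c=(529,238) 97x53 ang -0.4 (-0.007 rad)
tcp [472.6  15.4  77.6] 1.559 open 92.1 grip 0.0 t 62.85
```

View pics/Qc.png

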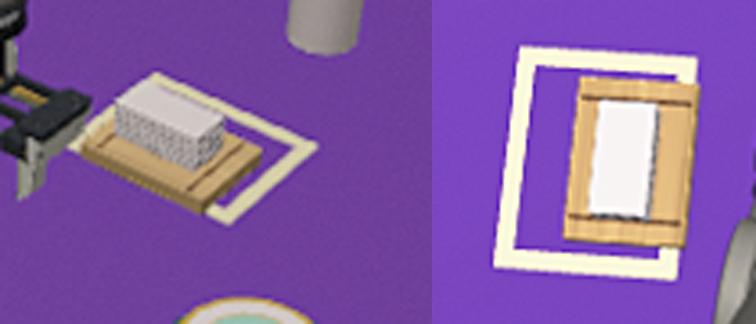

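Board at (532,236), -0.7°, square to the outline and the pile is intact. It needs another 35.5 mm in +y.

```bash
python3 -m handwheel '[30,0,0,0,1, 30,20,0,0,1, 0,40,-40,0,1, 0,40,-40,0,1, 0,25,-10,0,1, 0,20,0,0,1, 0,10,0,0,1, 0,5,0,0,1]' | sed -n '2p;4p'
python3 -m handwheel '[0,2,0,0,1, 0,2,0,0,1, 0,2,0,0,1, 0.3,3,0,0,1, 0.3,4,0,0,1, 0.3,5,0,0,1, 0.3,5,0,0,1, 0.3,5,0,0,1]' | sed -n '2p;4p'
python3 -m handwheel '[0.3,4,0,0,1, 0.3,3,0,0,1, 0.2,2,0,0,1, 0.2,2,0,0,1, 0,1.5,0,0,1, 0,0,0,0,1]' | sed -n '2p;4p'
python3 -m handwheel '[0,-10,0,0,1, 0,-25,0,0,1, 0,-30,10,0,1, 0,-40,40,0,1, 0,-40,40,0,1, -30,-30,0,0,1, -30,0,0,0,1, 0,0,0,0,1]' | sed -n '2p;4p'
python3 -W ignore -c "
from prof import *
look('R',.062)
for n in ('top','scene'): show(n,cv2.imread(f'pics/{n}_R.png'),['tape','mint','white'],[0,.024,0],amin=150)" | grep -v "c=([89]"
```

```text
tool_pos: [0.5334, 0.1674, -0.0033]
contact_force: [-0.1, 0.2, -0.3]
tool_pos: [0.5346, 0.1934, -0.0028]
contact_force: [-1.5, -4.9, 2.5]
tool_pos: [0.5356, 0.2063, -0.0029]
contact_force: [-0.8, -4.6, 3.8]
tool_pos: [0.4713, 0.0404, 0.0774]
contact_force: [-0.5, -0.4, 0.3]
top wood c=(534,271) 150x110 ang -0.7 (-0.011 rad)
top wood c=(713,927) 146x97 ang 78.7 (1.373 rad)
top wood c=(761,30) 136x135 ang 3.2 (0.057 rad)
top white c=(530,550) 96x80 ang -4.8 (-0.084 rad)
scene wood c=(760,29) 141x134 ang 38.4 (0.670 rad)
scene wood c=(731,904) 144x95 ang 78.3 (1.367 rad)
scene white c=(531,270) 98x48 ang -2.4 (-0.041 rad)
tcp [475.6  40.8  77.9] 1.559 open 91.6 grip 0.0 t 65.95
top tape c=(533,272) size 205x165 ang -0.5 px(220,200)
top mint c=(692,756) size 118x73 ang -84.6 px(69,139)
top mint c=(761,29) size 82x81 ang 3.2 px(306,128)
top white c=(340,-703) size 128x125 ang 47.4 px(549,284)
top white c=(543,575) size 101x83 ang -4.8 px(119,192)
top white c=(534,272) size 207x167 ang -0.7 px(221,200)
top white c=(712,-342) size 70x61 ang 0.5 px(428,153)
top white c=(705,-875) size 223x22
[... 228 characters left out ...]
 -0.5 px(361,165)
scene mint c=(760,27) size 83x79 ang 38.4 px(379,217)
scene mint c=(713,730) size 114x73 ang -85.3 px(461,120)
scene white c=(625,-801) size 156x74 ang 40.5 px(139,389)
scene white c=(614,-788) size 226x107 ang 40.5 px(141,378)
scene white c=(347,-744) size 81x37 ang -0.8 px(94,308)
scene white c=(351,-677) size 89x83 ang 0.4 px(113,295)
scene white c=(678,-309) size 73x61 ang -63.3 px(290,274)
scene white c=(749,49) size 124x123 ang 89.5 px(379,217)
scene white c=(485,346) size 104x51 ang -2.4 px(363,146)
scene white c=(700,769) size 149x99 ang -84.3 px(461,120)
scene white c=(-1296,0) size 341x264 ang 66.3 px(45,59)
scene white c=(-1400,43) size 252x239 ang 70.1 px(44,48)
```

```bash
sed -e 's/\[515,-287\]/[534,271.5]/g' -e 's/a=.079/a=-.011/' prof.py > prof2.py; python3 -W ignore -c "
from prof2 import *
a,t=prof(310,430,120,210); b,t=prof(310,430,120,210); report(np.vstack([a,b]))
a=cv2.imread('pics/scene_R.png')[125:205,310:420]; b=cv2.imread('pics/top_R.png')[150:250,170:270]
cv2.imwrite('pics/Rc.png',np.hstack([cv2.resize(a,(440,320),interpolation=cv2.INTER_CUBIC),cv2.resize(b,(320,320),interpolation=cv2.INTER_CUBIC)]))"
```

```text
tcp in board frame [ -55.  -230.9]
tcp in board frame [ -55.6 -230.8]
top x [-53.4 -51.9  46.4  47.7] y [-27.2 -26.3  25.1  27. ] 502
22 +x face [45.3 48.6 59.4] 18  -y face [-31.6 -24.7 -21. ] 42
26 +x face [46.  46.5 47.9] 11  -y face [-26.6 -22.8 -21.2] 29
30 +x face [45.6 46.  47.8] 8  -y face [-26.6 -23.  -20.5] 29
34 +x face [44.5 46.7 48.1] 11  -y face [-26.4 -23.8 -22.1] 26
38 +x face [45.8 46.9 48.3] 8  -y face [-26.1 -23.7 -20.5] 29
42 +x face [45.  47.2 47.7] 11  -y face [-26.3 -23.6 -20.7] 30
46 +x face [45.4 46.5 47.7] 10  -y face [-26.5 -24.8 -21.7] 25
50 +x face [44.6 46.  48. ] 13  -y face [-27.1 -24.  -21.1] 31
54 +x face [44.7 45.5 47. ] 7  -y face [-26.3 -22.7 -20.9] 33
58 +x face [36.8 43.8 46.5] 16  -y face [-26.3 -23.1 -18.6] 33
```

View pics/Rc.png

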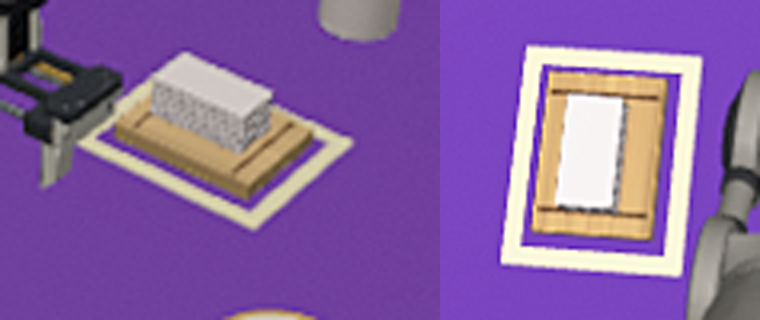

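The board is centred in the tape at (534,271), square to it. The pile is flush on every layer and the plate is on the felt, so I'm handing in.

```bash
python3 -m handwheel '[0,0,0,0,1, 0,0,0,0,1, 0,0,0,0,1]' | sed -n '1,4p'; python3 -c "
from cell import robot; print(robot.hand_in())"
```

```text
time: 66.55
tool_pos: [0.4754, 0.0411, 0.0775]
tool_rot: [3.142, 0.0, 1.56]
contact_force: [-1.1, 0.3, 0.9]
the job is handed in; nothing more can be done
None
```

The job is handed in at 66.6 s with no verdict returned: by the last camera measurements, the plate's centre is about 4 mm from the felt's, all six tiles are in one flush pile, and the loaded board is centred in the taped outline within about 1 mm and square to it.

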